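# Clear the light table and hold the slide carrier square in its corner

### The arm

A 6-joint arm with a two-finger parallel gripper is mounted at the origin on a cart in front of the work surface, level with it; the furniture and walls round the work are solid. World frame = base frame: x ahead of the robot, y to its left, z up, the work surface at z = 0. Lengths are in m, angles in rad, forces in N, time in s.
With the tool pointing down it reaches from about 0.35 to 0.975 m from the base axis. Payload 4.9 kg.
Tool frame: the origin (TCP) lies on the centre line of the jaws, within the pads' length; the fingertips stand 14 mm ahead of it and the grasp point (between the pads) lies 5 mm behind it; y points along the fingers, z is the direction in which the jaws open and shut, and the axes are right-handed (so a half turn about y gives the same grasp; the last joint's range is limited). The gripper opens to 85 mm and grips with 20 to 120 N. Pads are 22 mm wide; open, the fingers measure 114 mm over their backs; the gripper's body (76 mm by 85 mm) begins 54 mm behind the grasp point. The pads swing forward as they close: fully open they stand 13 mm farther back than shut.
Start: joints at [-0.119, 0.053, 1.613, -0, 1.476, -0.119], TCP at [0.625, 0, 0.245] pointing down, gripper open.
Joint ranges: [-3.01, 3.01], [-1.01, 2.22], [0.06, 2.58], [-1.02, 4.17], [0.09, 2.62], [-3.14, 3.14]. Speed limits (rad/s): [2.57, 2.57, 3.14, 3.14, 3.14, 3.14].

### API

Orientations are given as a rotation vector (axis times angle).
In Python, from station import ctrl gives the robot as it stands.
- The arm moves only by the tool servo_tool, never from a script. Its arguments are lists of equal length, an entry for each row: "delta_pos": the shift along the tool's x, y, z in m, a list of three; "dr": the turn, a rotation vector about the tool's x, y, z in degrees, a list of three; "grip": the opening, from 0 (shut) to 1 (fully open). In form: {"delta_pos": [[x, y, z], ...], "dr": [[rx, ry, rz], ...], "grip": [grip, ...]}. A call has 1 to 5 rows; each row shifts and turns the pose as measured when the row begins, along the tool's axes as they then stand; what a row does not reach is not made up. A row lasts 1/8 s, in which the tool goes at most 62.5 mm and 10.7 degrees, less where a joint would pass 70% of its speed; a pose out of reach is approached as far as the arm can. A call is refused whole if a number of a shift passes 0.0625 or a number of a turn 10.7, either way. A call with a gripper value outside its range is refused whole. The fingers move at their own pace and stop on an object; "grip_force" is the grip in N (left out, the last holds). Time passes only in rows, so rows that do not move let the fingers close. It gives the time, the measured TCP pose, the force and the opening at its end, in the units of the state.
- ctrl.get_obs(): the state, without advancing time (a new reading comes with each control period).
- ctrl.get_image(name): name is "scene" or "side" or "wrist"; returns the picture (384x512x3 uint8, red, green, blue); there is no depth.
- ctrl.camera_params(name): a dict with "fovy" (degrees; the focal length in pixels is half the picture's height over the tangent of half this angle, whatever the lens; pixels are square), "cx", "cy" (the principal point, pixels), "k1" (the pictures are not rectified: a ray, as slopes to the right and down, at radius r is drawn at 1 + k1 r^2 times it, then the intrinsics apply), "eye" and "rotation" of the camera in the world. Camera axes: x right, y down, z forward; pixel columns grow to the right and rows downward; lengths in m; the calibration is good to about 2 mm. A picture is of the moment at which its call begins: read the wrist's pose just before it. camera_params takes no time and is no camera call; for the wrist camera it gives the pose at the moment of the call.
- ctrl.finish_job(): hands the job in, once; it reports no verdict.
Trained networks look in the newest picture that a camera, given by its name, has taken for a name from the list of things; names that differ only in an ending like _2 or _b are one class to them, and where a whole thing is asked for, a point or a joint stands for the part that bears it (a point fixed in the world has none). Each returns a list of dicts, best first, with "score" (0 to 1); they miss things now and then, are a little off and sometimes report something else, mostly with a low value. They report only what shows in the picture. A call takes as long as a camera call.
- ctrl.masks_of(camera, label): "pixels" (384x512 bool, what is visible of it) and "extent" ([left, top, right, bottom] in pixels, round what is visible of it).
The state is a dict: "t": time; "q": joint angles; "dq": joint speeds; "effort": joint torques, N m; "tool_pos": TCP position; "tool_rot": TCP orientation; "contact_force": force on the tool from outside, world axes, zero at the start; "wrist_torque": the same for the moment, N m; "opening": finger opening in m.
Only numpy, scipy, OpenCV 4.12 (cv2) and the standard library are available. Lean on these libraries where they do the work, as an engineer would, in place of code of your own. Each camera call takes 0.05 s, during which the arm holds its last target.

### The job

The marker on the light table is lying where the slide carrier has to go: push it down past the sprung jaw of the clip on the table's left side until it sits in the fork with the jaw closed over it, and let it go. Then pick up the slide carrier, lay it flat on the pane and press it into the corner until its edges touch both metal stops, square to them, and finish while still holding it pressed there, because the sprung lamp plunger in the stop pushes it out again when it is let go. Leave the bottle, the pot and the counter where they stand.

Things in the scene. Friction and masses are not known exactly. Their poses are not given: they have to be found in the camera images.
- light_table: fixed grey light box with a bright white pane, 220 (its x) x 200 (its y) mm, pane top 22 mm above the work surface; origin: centre of the housing's underside, on the work surface; its x points away from the robot to the far stop, y left to the side stop and the clip, z up. Pane and stops are smooth (friction about 0.25). Pane free from x -95 to +92, y -97 to +78 mm
- corner (a point): point on the pane's surface where the two stops' inner faces meet; axes as light_table. Far stop's face: plane x = 0 (y -150 to -10 mm); side stop's face: plane y = 0 (x -128 to -8 mm). Carrier seated in the corner: point carrier_rib at x -46, y -39, z +32 mm here, its x along this x (either way round)
- far_stop: fixed ruled metal bar 12 x 140 mm, 15 mm high above the pane, along the table's far edge (along its y); origin in the middle of its underside
- side_stop: fixed ruled metal bar 120 x 12 mm, 15 mm high above the pane, along the table's left edge (along its x); origin in the middle of its underside
- lamp_plunger (a joint): sprung brass lamp-switch plunger, 6 mm thick, that stands 4 mm out of the far stop's inner face, 39 mm to the right of the corner and 6.5 mm above the pane; 0 = out, 0.004 m = pushed in flush with the stop; needs about 1.2 N at first and 2.8 N when flush
- clip_seat (a point): centre of the marker once seated in the clip, 46 mm above the work surface; axes as light_table; it lies along x (either way round). Two forks, each 10 mm thick, centred at x -36 and +36 mm, 62 mm free between them for fingers down to z -18 mm; saddle floor z -8 mm, slot 17.8 mm wide, open above; inner prongs (pane side) reach z +20 mm
- clip_jaw (a joint): blue sprung jaw of the clip: one arm at each fork, hinged along the table's x low on the outer (left) side; its sloping noses lean over the slot from z +9 to +28 mm above clip_seat. Marker pushed straight down at clip_seat's y = 0 swings it out (5 to 10 N in all) and it snaps back over. 0 = closed, about 0.2 rad while it passes
- marker_mid (a point): white marker pen with a blue cap, 135 mm long, about 16 mm thick in the middle and 13 mm at the ends, 20 g; point at its middle, half-way up; it lies along its own y; at the start it lies level on the pane near the corner
- carrier_rib (a point): dark two-slide carrier 92 (its x) x 78 (its y) mm, 12 mm high rim, about 0.2 kg; lifting rib 12 mm thick, 56 mm long along its x stands in the middle, top 44 mm above the underside; this point: on the rib in the middle of the carrier, 32 mm above its underside; glass slides lie beside the rib 6 mm up; starts on the work surface right of the light table
- dropper_bottle: white dropper bottle 36 mm wide, 106 mm high, bystander; origin in the middle of its underside
- specimen_pot: specimen pot with red lid, 49 mm wide, 58 mm high, bystander; origin in the middle of its underside
- tally_counter: hand tally counter 57 x 49 x 24 mm, bystander; origin under its middle

How it is judged:
By the outcome, as a careful person would: the job done as asked, in the order asked, and still so for the second after the job is handed in, while the arm keeps its last pose, push and grip.
It also fails if it takes over 64 s, if anything falls off the work surface, if the arm or the gripper's body presses on something with over 40 N, if the wrist force passes 120 N, or if a joint passes its speed limit or range.

## Working session

There is one attempt and no reset: what is moved stays moved. The work goes in short steps, Python scripts to look and compute and a tool call to move; the robot and the scene stay as the last step left them, time stands still between calls to the robot, and variables do not carry over. Pictures are saved under pics/ and viewed, and the job is handed in when it is done.

Besides the shell and the picture viewer there is one more tool, called after "Call:" in YAML: its name, and indented under it one key for each argument. servo_tool: Moves the arm, as the interface text tells. Its arguments: {"type":"object","properties":{"delta_pos":{"type":"array","items":{"type":"array","items":{"type":"number"}}},"dr":{"type":"array","items":{"type":"array","items":{"type":"number"}}},"grip":{"type":"array","items":{"type":"number"}},"grip_force":{"type":"number"}},"required":["delta_pos","dr","grip"]}

```bash
ls; mkdir -p pics; python3 - <<'E'
from station import ctrl
import cv2
o=ctrl.get_obs();print(o)
for n in("scene","side","wrist"):
    p=ctrl.camera_params(n);print(n,p)
    cv2.imwrite(f"pics/{n}0.png",ctrl.get_image(n)[:,:,::-1])
E
```

```text
pics
{'t': 0.0, 'q': array([-1.18954893e-01,  5.33576518e-02,  1.61430688e+00, -4.94792457e-05,
        1.47598391e+00, -1.18997061e-01]), 'dq': array([-0.0001666 , -0.00049358, -0.00134772, -0.00143246, -0.00133067,
       -0.001785  ]), 'effort': array([ 2.70554956e-04, -3.93670499e+01, -3.70175600e+01, -1.62778279e-04,
        6.93513779e-03, -6.06393527e-06]), 'tool_pos': array([6.24402885e-01, 8.68040021e-05, 2.44054799e-01]), 'tool_rot': array([-1.21058534,  1.21076458, -1.20805278]), 'contact_force': array([ 0.85894846, -0.46802686, -0.33955742]), 'wrist_torque': array([ 0.00310954, -0.02755054,  0.03802461]), 'opening': 0.085335854058096}
scene {'fovy': 51.46699010191264, 'cx': 259.42574436781655, 'cy': 190.54179553780588, 'k1': -0.08114208241438058, 'eye': array([0.06310734, 0.63530789, 0.50994559]), 'rotation': array([-0.79597078,  2.33310969, -1.33176986])}
side {'fovy': 57.604930960224564, 'cx': 261.03558901471, 'cy': 193.46678550714537, 'k1': -0.10259423648992544, 'eye': array([ 0.4363756 , -0.55452486,  0.92371459]), 'rotation': array([-2.53802005,  0.2545019 , -0.07076133])}
wrist {'fovy': 65.36282916275053, 'cx': 254.64405147874956, 'cy': 195.80891488352967, 'k1': -0.07229185170845392, 'eye': array([0.62442584, 0.06855783, 0.37246045]), 'rotation': array([ 2.86406332e+00,  1.39555302e-03, -3.66442198e-03])}
```

View pics/scene0.png

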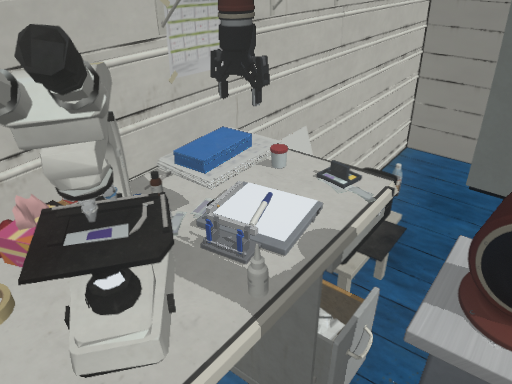

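View pics/side0.png

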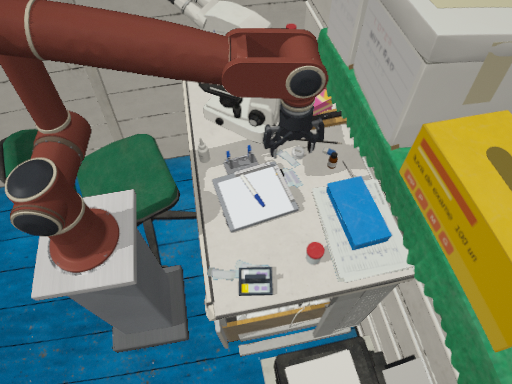

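View pics/wrist0.png

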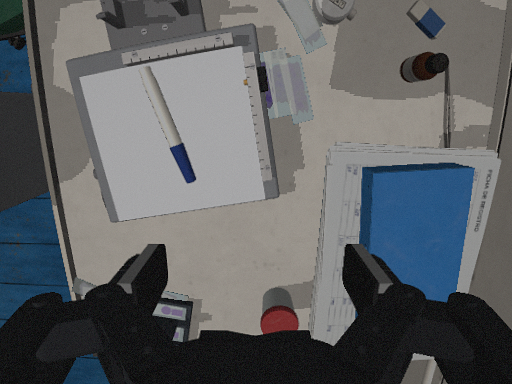

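```bash
cat > h.py <<'E'
import numpy as np,cv2
from scipy.spatial.transform import Rotation as R
def K(p):
    f=192/np.tan(np.radians(p['fovy'])/2);return f
def proj(p,P):
    P=np.atleast_2d(P);c=(P-p['eye'])@R.from_rotvec(p['rotation']).as_matrix()
    s=c[:,:2]/c[:,2:];r2=(s**2).sum(1,keepdims=True)
    return s*(1+p['k1']*r2)*K(p)+[p['cx'],p['cy']]
def ray(p,uv):
    d=(np.atleast_2d(uv)-[p['cx'],p['cy']])/K(p);s=d.copy()
    for _ in range(20): s=d/(1+p['k1']*(s**2).sum(1,keepdims=True))
    return np.c_[s,np.ones(len(s))]@R.from_rotvec(p['rotation']).as_matrix().T
def onz(p,uv,z):
    r=ray(p,uv);return p['eye']+r*((z-p['eye'][2])/r[:,2:])
E
python3 - <<'E'
from station import ctrl
from h import *
import pickle
D={}
cols=[(255,0,0),(0,255,0),(0,0,255),(255,255,0),(255,0,255),(0,255,255),(128,128,255),(255,128,0),(0,128,0)]
for n in("wrist","side","scene"):
    p=ctrl.camera_params(n);im=ctrl.get_image(n);D[n]=dict(p=p,im=im)
    v=im.copy()
    for c,l in zip(cols,["light_table","far_stop","side_stop","clip_jaw","marker_mid","carrier_rib","dropper_bottle","specimen_pot","tally_counter"]):
        m=ctrl.masks_of(n,l)
        D[n][l]=m
        print(n,l,[(round(x['score'],2),x['extent'],int(x['pixels'].sum())) for x in m[:3]])
        if m: v[m[0]['pixels']]=(0.5*v[m[0]['pixels']]+0.5*np.array(c))
    cv2.imwrite(f"pics/m_{n}.png",v[:,:,::-1])
pickle.dump(D,open("D0.pkl","wb"))
print(ctrl.get_obs()['t'])
E
```

```text
wrist light_table [(0.97, [67.1, 1.3, 280.0, 223.9], 34293)]
wrist far_stop [(0.76, [241.9, 54.6, 272.3, 180.7], 1456), (0.51, [152.2, 297.4, 194.2, 343.1], 1324)]
wrist side_stop [(0.87, [119.3, 31.1, 231.8, 65.5], 1594), (0.35, [66.6, 0.6, 279.7, 223.1], 34052)]
wrist clip_jaw []
wrist marker_mid [(0.58, [139.2, 63.4, 195.1, 184.7], 1588), (0.18, [152.6, 296.1, 195.6, 343.4], 1363)]
wrist carrier_rib [(0.76, [154.2, 294.9, 193.3, 345.6], 1311)]
wrist dropper_bottle []
wrist specimen_pot [(0.71, [260.6, 287.5, 300.8, 334.2], 1389)]
wrist tally_counter [(0.58, [313.6, 0.0, 357.6, 25.0], 902)]
side light_table [(0.94, [214.8, 142.5, 299.4, 236.4], 4374)]
side far_stop [(0.48, [272.6, 166.2, 298.4, 203.8], 190)]
side side_stop [(0.61, [235.6, 161.9, 268.6, 177.8], 169), (0.18, [290.4, 147.7, 306.7, 158.4], 153)]
side clip_jaw []
side marker_mid [(0.57, [227.0, 145.9, 248.3, 158.8], 29), (0.46, [242.7, 177.0, 263.5, 204.8], 155)]
side carrier_rib [(0.94, [236.1, 268.4, 271.5, 292.5], 877), (0.19, [227.8, 148.1, 248.5, 154.7], 4)]
side dropper_bottle [(0.67, [197.6, 144.0, 209.8, 161.1], 173)]
side specimen_pot [(0.6, [305.1, 241.2, 324.9, 264.7], 297)]
side tally_counter [(0.61, [291.1, 146.3, 304.1, 156.4], 144), (0.33, [214.8, 147.1, 298.3, 232.9], 4232)]
scene light_table [(0.92, [198.5, 179.6, 322.8, 263.0], 6615)]
scene far_stop [(0.92, [202.6, 180.1, 241.0, 211.0], 342)]
scene side_stop [(0.57, [207.1, 214.1, 257.1, 234.1], 389)]
scene clip_jaw [(0.81, [205.4, 217.4, 242.5, 254.0], 294)]
scene marker_mid [(0.56, [254.3, 193.4, 270.7, 227.2], 194), (0.21, [199.7, 181.2, 321.8, 266.3], 6380)]
scene carrier_rib [(0.63, [315.0, 159.2, 362.8, 185.3], 749)]
scene dropper_bottle [(0.89, [246.8, 243.7, 272.4, 295.7], 818), (0.42, [210.7, 212.4, 257.3, 232.7], 347)]
scene specimen_pot [(0.7, [269.1, 144.3, 288.1, 169.0], 382)]
scene tally_counter []
1.65
```

View pics/m_wrist.png

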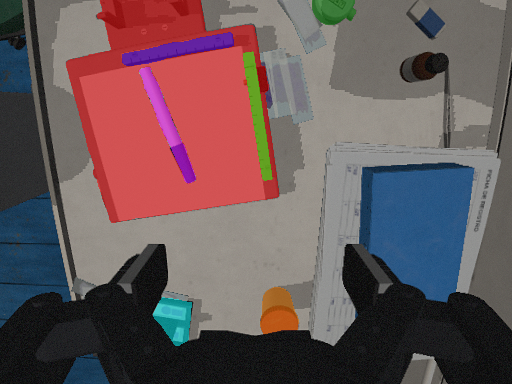

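View pics/m_side.png

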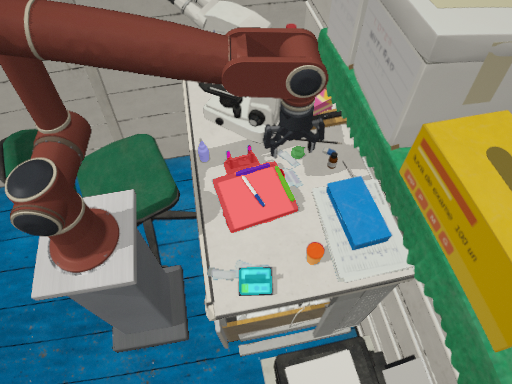

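```bash
python3 - <<'E'
from h import *
import pickle
D=pickle.load(open("D0.pkl","rb"))
p=D['wrist']['p']
for l,z in(("far_stop",.037),("side_stop",.037),("marker_mid",.03),("carrier_rib",.02),("specimen_pot",.03)):
    m=D['wrist'][l][0]['pixels']
    c=cv2.minAreaRect(np.argwhere(m)[:,::-1].astype(np.float32));b=cv2.boxPoints(c)
    print(l,onz(p,b,z).round(4).tolist(),onz(p,c[0],z).round(4))
print('corners',onz(p,[(68,62),(258,25),(278,197),(112,221)],.022).round(4))
p=D['side']['p']
for l,z in(("carrier_rib",.012),("dropper_bottle",.06),("specimen_pot",.04)):
    m=D['side'][l][0]['pixels']
    c=cv2.minAreaRect(np.argwhere(m)[:,::-1].astype(np.float32));b=cv2.boxPoints(c)
    print(l,onz(p,b,z).round(4).tolist(),onz(p,c[0],z).round(4))
im=D['wrist']['im'][0:230,60:290];cv2.imwrite("pics/w0z.png",cv2.resize(im[:,:,::-1],None,fx=2.6,fy=2.6,interpolation=cv2.INTER_CUBIC))
E
```

```text
far_stop [[0.6098, 0.1281, 0.037], [0.6221, 0.13, 0.037], [0.6457, -0.0067, 0.037], [0.6322, -0.0089, 0.037]] [[0.6269 0.0637 0.037 ]]
side_stop [[0.4812, 0.1305, 0.037], [0.5995, 0.15, 0.037], [0.6026, 0.1349, 0.037], [0.4833, 0.1147, 0.037]] [[0.5427 0.1323 0.037 ]]
marker_mid [[0.4948, 0.1127, 0.03], [0.5101, 0.1183, 0.03], [0.5576, -0.0084, 0.03], [0.5412, -0.0154, 0.03]] [[0.5253 0.0542 0.03  ]]
carrier_rib [[0.4696, -0.2565, 0.02], [0.4859, -0.176, 0.02], [0.5375, -0.1814, 0.02], [0.5247, -0.2621, 0.02]] [[ 0.5048 -0.2175  0.02  ]]
specimen_pot [[0.6244, -0.1572, 0.03], [0.6745, -0.1495, 0.03], [0.6858, -0.2208, 0.03], [0.6328, -0.2293, 0.03]] [[ 0.6543 -0.188   0.03  ]]
corners [[ 0.4129  0.1255  0.022 ]
 [ 0.6272  0.1588  0.022 ]
 [ 0.6522 -0.0328  0.022 ]
 [ 0.4422 -0.0649  0.022 ]]
carrier_rib [[0.4447, -0.1805, 0.012], [0.5315, -0.1981, 0.012], [0.5154, -0.2728, 0.012], [0.432, -0.256, 0.012]] [[ 0.4808 -0.2276  0.012 ]]
dropper_bottle [[0.382, 0.2656, 0.06], [0.4149, 0.2586, 0.06], [0.4054, 0.1727, 0.06], [0.3738, 0.1793, 0.06]] [[0.3939 0.2181 0.06  ]]
specimen_pot [[0.6422, -0.1597, 0.04], [0.6861, -0.1689, 0.04], [0.668, -0.2292, 0.04], [0.6256, -0.2203, 0.04]] [[ 0.6553 -0.195   0.04  ]]
```

View pics/w0z.png

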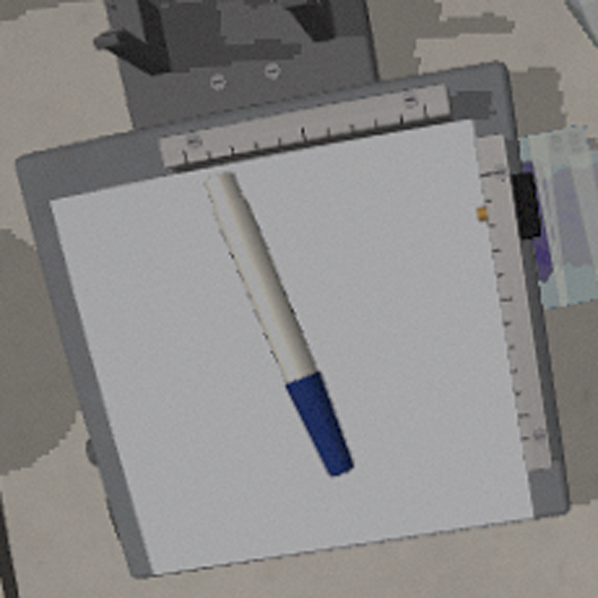

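```bash
cat >> h.py <<'E'
R0=R.from_rotvec(np.array([-1,1,-1])*1.2091996)
def yaw_of(rot):
    M=R.from_rotvec(rot).as_matrix();return np.degrees(np.arctan2(M[1,2],M[0,2]))  # tool z dir
def plan(o,pos,yaw,n=None,step=.055,rs=10.5):
    """jaw axis yaw (deg) from tool z dir; prints rows"""
    p=np.array(o['tool_pos']);r=R.from_rotvec(o['tool_rot']);y0=yaw_of(o['tool_rot'])
    base=R0.as_matrix();b0=np.degrees(np.arctan2(base[1,2],base[0,2]))
    dy=(yaw-y0+180)%360-180
    rf=R.from_euler('z',yaw-b0,degrees=True)*R0
    tot=(r.inv()*rf).as_rotvec(degrees=True)
    pos=np.array(pos,float)
    if n is None: n=int(max(np.ceil(np.linalg.norm(pos-p)/step),np.ceil(np.linalg.norm(tot)/rs),1))
    D=[];T=[]
    for i in range(n):
        ri=r*R.from_rotvec(tot*i/n,degrees=True)
        D.append(ri.inv().apply((pos-p)/n).round(4).tolist());T.append((tot/n).round(2).tolist())
    for i in range(0,n,5): print("delta_pos",D[i:i+5],"dr",T[i:i+5])
    print('yaw now',y0.round(2),'n',n)
E
python3 - <<'E'
from station import ctrl
from h import *
o=ctrl.get_obs();print(R.from_rotvec(o['tool_rot']).as_matrix().round(3),R0.as_matrix().round(2),yaw_of(o['tool_rot']))
y0=yaw_of(o['tool_rot'])
plan(o,[.525,.045,.17],y0+20)
E
```

```text
[[-0. -0.  1.]
 [-1.  0. -0.]
 [-0. -1. -0.]] [[-0. -0.  1.]
 [-1. -0. -0.]
 [ 0. -1. -0.]] -0.0016873628606365227
delta_pos [[-0.015, 0.0251, -0.0333], [-0.0188, 0.0251, -0.0314], [-0.0223, 0.0251, -0.029]] dr [[0.0, -6.67, -0.0], [0.0, -6.67, -0.0], [0.0, -6.67, -0.0]]
yaw now -0.0 n 3
```

Call:
servo_tool:
  delta_pos:
    - [-0.015,0.025,-0.033]
    - [-0.019,0.025,-0.031]
    - [-0.022,0.025,-0.029]
    - [0,0,0]
  dr:
    - [0,-6.7,0]
    - [0,-6.7,0]
    - [0,-6.7,0]
    - [0,0,0]
  grip: [1,1,1,1]

```text
t: 2.15
tool_pos: [0.523, 0.0454, 0.1678]
tool_rot: [-1.358, 0.939, -0.94]
contact_force: [0.9, 0.2, 0.0]
opening: 0.0856
```

```bash
cat > look.py <<'E'
import sys,pickle
from station import ctrl
from h import *
tag=sys.argv[1];cams=sys.argv[2].split(',');labs=sys.argv[3].split(',') if len(sys.argv)>3 else []
for n in cams:
    o=ctrl.get_obs();p=ctrl.camera_params(n);im=ctrl.get_image(n);d=dict(p=p,im=im,o=o);v=im.copy()
    for l in labs:
        d[l]=ctrl.masks_of(n,l);print(n,l,[(round(x['score'],2),x['extent']) for x in d[l][:2]])
    pickle.dump(d,open(f"{tag}_{n}.pkl","wb"))
    cv2.imwrite(f"pics/{tag}_{n}.png",cv2.resize(im[:,:,::-1],None,fx=1.5,fy=1.5,interpolation=cv2.INTER_CUBIC))
print(o['t'],o['tool_pos'].round(4),yaw_of(o['tool_rot']).round(2),o['contact_force'].round(1),round(o['opening'],4))
E
python3 look.py a1 wrist light_table,far_stop,side_stop,marker_mid,clip_jaw
```

```text
wrist light_table [(0.87, [142.3, 1.7, 402.0, 294.2])]
wrist far_stop [(0.85, [335.9, 138.0, 393.9, 274.9])]
wrist side_stop [(0.71, [243.5, 80.6, 380.8, 124.5])]
wrist marker_mid [(0.93, [251.5, 106.1, 272.2, 251.8])]
wrist clip_jaw [(0.82, [240.5, 0.0, 367.7, 32.8])]
2.15 [0.523  0.0454 0.1678] 20.7 [0.9 0.2 0. ] 0.0856
```

View pics/a1_wrist.png

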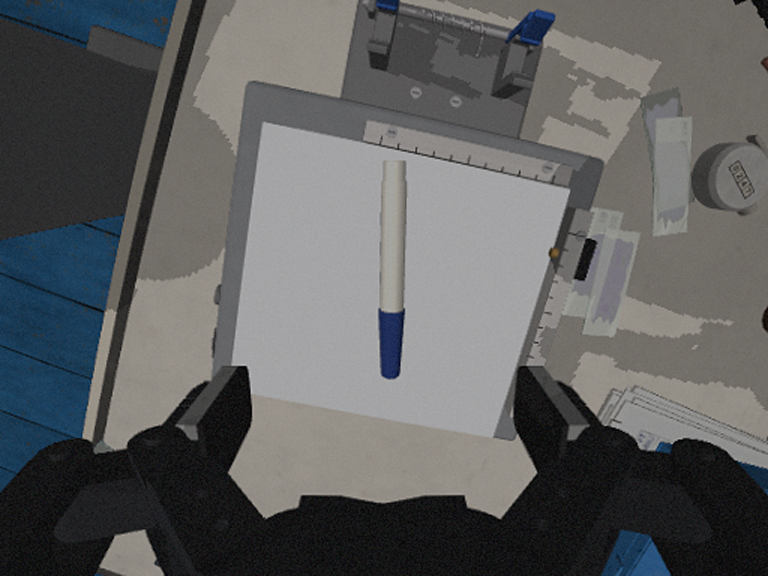

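```bash
cat > fit.py <<'E'
import pickle,sys
from h import *
from scipy.optimize import minimize
def hullmask(p,P,s=4):
    uv=proj(p,P);h=cv2.convexHull(uv.astype(np.float32))
    m=np.zeros((384*s,512*s),np.uint8);cv2.fillPoly(m,[np.round(((h+.5)*s-.5)*1).astype(int)],1)
    return cv2.resize(m.astype(np.float32),(512,384),interpolation=cv2.INTER_AREA)
def box(x0,x1,y0,y1,z0,z1):
    return np.array([[x,y,z] for x in(x0,x1) for y in(y0,y1) for z in(z0,z1)])
def T(v,P):
    c,s=np.cos(v[2]),np.sin(v[2]);return np.c_[v[0]+c*P[:,0]-s*P[:,1],v[1]+s*P[:,0]+c*P[:,1],P[:,2]]
BAR={'far_stop':box(.092,.104,-.072,.068,.022,.037),'side_stop':box(-.036,.084,.078,.090,.022,.037)}
def fittable(d,v0):
    ms={l:d[l][0]['pixels'].astype(np.float32) for l in BAR}
    def cost(v):
        v=[v[0],v[1],v[2]]
        c=0
        for l in BAR:
            h=hullmask(d['p'],T(v,BAR[l]));c+=1-np.minimum(h,ms[l]).sum()/np.maximum(h,ms[l]).sum()
        return c
    best=None
    for k in range(3):
        r=minimize(cost,v0 if best is None else best.x,method='Nelder-Mead',options=dict(initial_simplex=np.array(v0 if best is None else best.x)+np.array([[0,0,0],[.006,0,0],[0,.006,0],[0,0,.05]])/(k+1),xatol=1e-5,fatol=1e-5));best=r
    return best.x,best.fun
E
python3 - <<'E'
from fit import *
d=pickle.load(open("a1_wrist.pkl","rb"))
v,c=fittable(d,[.534,.047,.157]);print(v,np.degrees(v[2]),c)
m=d['marker_mid'][0]['pixels'];c=cv2.minAreaRect(np.argwhere(m)[:,::-1].astype(np.float32));print(c,onz(d['p'],c[0],.03), onz(d['p'],cv2.boxPoints(c),.03).round(4))
b=onz(d['p'],[(262/1.5,123/1.5),(231/1.5,395/1.5),(495/1.5,437/1.5),(568/1.5,187/1.5)],.022)
ci,si=np.cos(v[2]),np.sin(v[2]);q=b[:,:2]-v[:2];print((q@np.array([[ci,-si],[si,ci]])).round(4))
D=pickle.load(open("D0.pkl","rb"));print(fittable(D['wrist'],[.534,.047,.157]))
vis=d['im'].copy()
for l in BAR:
    h=cv2.convexHull(proj(d['p'],T(v,BAR[l])).astype(np.float32));cv2.polylines(vis,[h.round().astype(int)],True,(255,0,0))
for x in(-.036,.036):
  for y in (.11,.12,.13):
   u=proj(d['p'],T(v,np.array([[x,y,.046]])))[0];cv2.circle(vis,tuple(u.round().astype(int)),1,(0,255,0),-1)
cv2.imwrite("pics/f1.png",cv2.resize(vis[:200,130:430,::-1],None,fx=2.6,fy=2.6,interpolation=cv2.INTER_CUBIC))
E
```

```text
[0.53039775 0.04733257 0.15644506] 8.963641845836916 0.37781858444213867
((260.9720764160156, 179.4567413330078), (17.24109649658203, 145.12802124023438), 0.8184553980827332) [[0.52475814 0.0549998  0.03      ]] [[ 0.542  -0.0161  0.03  ]
 [ 0.4958  0.1123  0.03  ]
 [ 0.5096  0.1174  0.03  ]
 [ 0.5579 -0.0104  0.03  ]]
[[-0.0957  0.0767]
 [-0.0932 -0.1022]
 [ 0.0934 -0.097 ]
 [ 0.0899  0.0784]]
(array([0.53013845, 0.04715437, 0.1569415 ]), np.float64(0.15620547533035278))
```

View pics/f1.png

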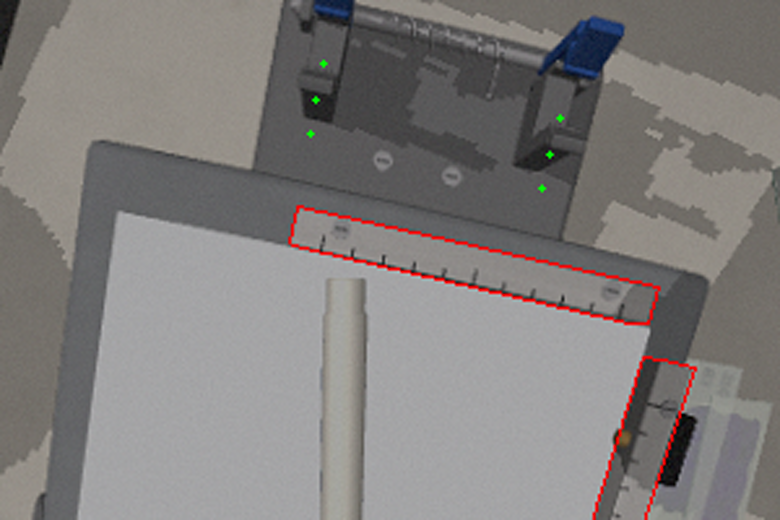

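Call:
servo_tool:
  delta_pos:
    - [-0.05,0,0.015]
    - [0,0,0]
  dr:
    - [0,0,0]
    - [0,0,0]
  grip: [1,1]

```text
t: 2.7
tool_pos: [0.5277, 0.0962, 0.1754]
tool_rot: [-1.349, 0.932, -0.952]
contact_force: [-0.8, -1.4, -0.2]
opening: 0.0857
```

```bash
python3 look.py a2 wrist far_stop,side_stop,marker_mid,clip_jaw,dropper_bottle
python3 - <<'E'
from fit import *
d=pickle.load(open("a2_wrist.pkl","rb"))
v,c=fittable(d,[.5303,.047,.157]);print(v,np.degrees(v[2]),c)
v=[.5303,.0472,.1566]
vis=cv2.resize(d['im'],None,fx=3,fy=3,interpolation=cv2.INTER_CUBIC)
for x in(-.036,.036):
  for y in (.11,.12,.13,.14):
   for z,c in((.066,(0,255,0)),(.038,(255,0,0))):
    u=proj(d['p'],T(v,np.array([[x,y,z]])))[0]*3+1;cv2.circle(vis,tuple(u.round().astype(int)),2,c,-1)
cv2.imwrite("pics/f2.png",vis[0:560,450:1230,::-1])
E
```

```text
wrist far_stop [(0.73, [310.4, 184.9, 361.2, 312.3])]
wrist side_stop [(0.77, [214.9, 132.1, 346.0, 173.2])]
wrist marker_mid [(0.69, [226.1, 156.0, 246.1, 290.9])]
wrist clip_jaw [(0.71, [215.7, 53.9, 330.6, 93.2])]
wrist dropper_bottle [(0.63, [308.5, 183.5, 360.0, 313.5]), (0.59, [146.1, 1.5, 185.0, 12.5])]
2.7 [0.5277 0.0962 0.1754] 20.38 [-0.8 -1.4 -0.2] 0.0857
[0.53003298 0.04750092 0.15453951] 8.854461943981585 0.21714597940444946
```

View pics/f2.png

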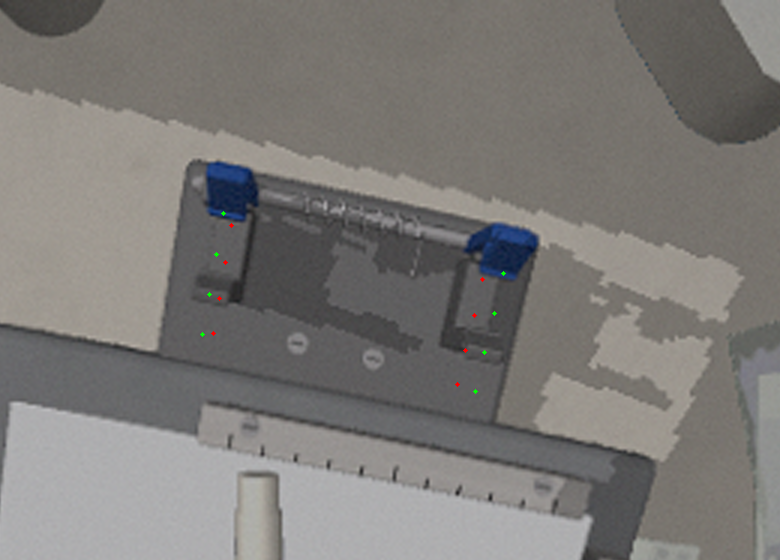

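```bash
python3 - <<'E'
from fit import *
d=pickle.load(open("a2_wrist.pkl","rb"))
v=[.5303,.0472,.1566];S=10
im=d['im']
outs=[]
for cx,cy,x0 in((224,85,-.036),(312,104,.036)):
    x,y=cx-19,cy-30
    c=im[y:y+54,x:x+38];c=cv2.convertScaleAbs(c,alpha=1.6)
    vis=cv2.resize(c,None,fx=S,fy=S,interpolation=cv2.INTER_CUBIC)
    for yy in np.arange(.114,.146,.002):
      for z,col,dx in((.066,(0,255,0),-.006),(.038,(255,0,0),.0055)):
        a=proj(d['p'],T(v,np.array([[x0+dx-.0005,yy,z],[x0+dx+.0005,yy,z]])))
        a=((a-[x,y]+.5)*S).round().astype(int)
        cv2.line(vis,tuple(a[0]),tuple(a[1]),col,1)
        if round(yy*1000)%10==0: cv2.circle(vis,tuple(a[0]),4,col,1)
    outs.append(vis)
cv2.imwrite("pics/f3.png",np.hstack(outs)[:,:,::-1])
E
```

```text
(no output)
```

View pics/f3.png

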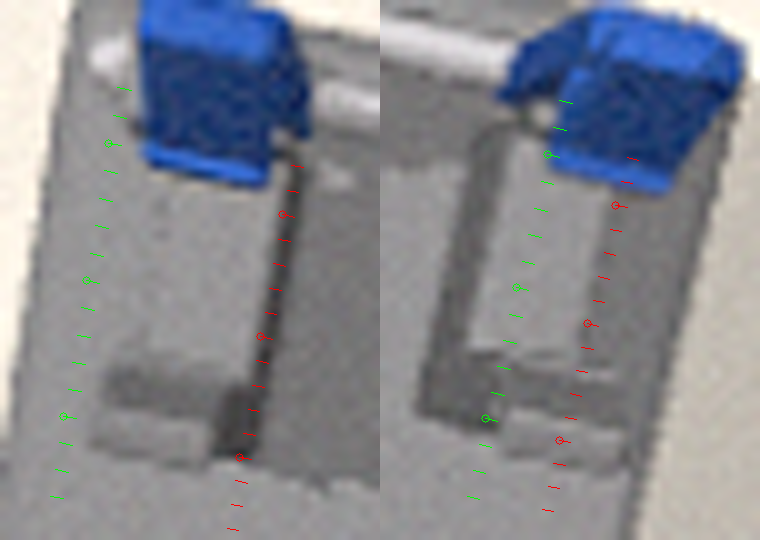

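```bash
python3 - <<'E'
from fit import *
d=pickle.load(open("a2_wrist.pkl","rb"));o=d['o'];p=d['p']
Rt=R.from_rotvec(o['tool_rot']);Rc=R.from_rotvec(p['rotation'])
eT=Rt.inv().apply(p['eye']-o['tool_pos']);RcT=Rt.inv()*Rc
print(eT,RcT.as_matrix().round(3))
v=[.5303,.0472,.1566]
for tilt in(30,40,50):
  for tp in([-.06,.131,.17],[-.08,.131,.15],[-.04,.131,.19]):
    Rn=R.from_euler('z',98.97,degrees=True)*R0*R.from_rotvec([0,0,tilt],degrees=True)
    pos=T(v,np.array([tp]))[0]
    q=dict(p);q['eye']=pos+Rn.apply(eT);q['rotation']=(Rn*RcT).as_rotvec()
    print(tilt,tp,q['eye'].round(3),Rn.as_matrix()[:,1].round(2),proj(q,T(v,np.array([[-.036,.131,.046],[.036,.131,.046]]))).round())
E
```

```text
[-0.06869086 -0.12827138 -0.00063278] [[-0.001  0.962  0.274]
 [ 0.001 -0.274  0.962]
 [ 1.     0.001 -0.   ]]
30 [-0.06, 0.131, 0.17] [0.455 0.167 0.315] [-0.49 -0.08 -0.87] [[255. 293.]
 [255. 383.]]
30 [-0.08, 0.131, 0.15] [0.436 0.164 0.295] [-0.49 -0.08 -0.87] [[255. 322.]
 [255. 420.]]
30 [-0.04, 0.131, 0.19] [0.475 0.17  0.335] [-0.49 -0.08 -0.87] [[255. 270.]
 [255. 351.]]
40 [-0.06, 0.131, 0.17] [0.48  0.171 0.312] [-0.63 -0.1  -0.77] [[255. 320.]
 [255. 420.]]
40 [-0.08, 0.131, 0.15] [0.46  0.168 0.292] [-0.63 -0.1  -0.77] [[256. 348.]
 [256. 460.]]
40 [-0.04, 0.131, 0.19] [0.5   0.174 0.332] [-0.63 -0.1  -0.77] [[255. 298.]
 [255. 386.]]
50 [-0.06, 0.131, 0.17] [0.504 0.175 0.305] [-0.76 -0.12 -0.64] [[255. 348.]
 [255. 460.]]
50 [-0.08, 0.131, 0.15] [0.484 0.172 0.285] [-0.76 -0.12 -0.64] [[256. 375.]
 [256. 504.]]
50 [-0.04, 0.131, 0.19] [0.524 0.178 0.325] [-0.76 -0.12 -0.64] [[255. 327.]
 [255. 424.]]
```

```bash
python3 - <<'E'
from fit import *
d=pickle.load(open("a2_wrist.pkl","rb"));o=d['o'];p=d['p']
Rt=R.from_rotvec(o['tool_rot']);Rc=R.from_rotvec(p['rotation'])
eT=Rt.inv().apply(p['eye']-o['tool_pos']);RcT=Rt.inv()*Rc
v=[.5303,.0472,.1566]
for tilt in(-20,-30,-40):
  for tp in([-.06,.131,.17],[-.1,.131,.18],[-.12,.131,.2]):
    Rn=R.from_euler('z',98.97,degrees=True)*R0*R.from_rotvec([0,0,tilt],degrees=True)
    pos=T(v,np.array([tp]))[0]
    q=dict(p);q['eye']=pos+Rn.apply(eT);q['rotation']=(Rn*RcT).as_rotvec()
    print(tilt,tp,q['eye'].round(3),pos.round(3),Rn.as_matrix()[:,1].round(2),proj(q,T(v,np.array([[-.036,.131,.046],[.036,.131,.046]]))).round().tolist(),proj(q,pos+Rn.apply([0,.014,0])).round())
E
```

```text
-20 [-0.06, 0.131, 0.17] [0.344 0.15  0.267] [0.451 0.167 0.17 ] [ 0.34  0.05 -0.94] [[256.0, 170.0], [255.0, 232.0]] [[256. 248.]]
-20 [-0.1, 0.131, 0.18] [0.304 0.143 0.277] [0.411 0.161 0.18 ] [ 0.34  0.05 -0.94] [[255.0, 200.0], [255.0, 252.0]] [[256. 248.]]
-20 [-0.12, 0.131, 0.2] [0.284 0.14  0.297] [0.391 0.158 0.2  ] [ 0.34  0.05 -0.94] [[255.0, 204.0], [255.0, 252.0]] [[256. 248.]]
-30 [-0.06, 0.131, 0.17] [0.329 0.147 0.247] [0.451 0.167 0.17 ] [ 0.49  0.08 -0.87] [[256.0, 145.0], [255.0, 205.0]] [[256. 248.]]
-30 [-0.1, 0.131, 0.18] [0.289 0.141 0.257] [0.411 0.161 0.18 ] [ 0.49  0.08 -0.87] [[255.0, 174.0], [255.0, 222.0]] [[256. 248.]]
-30 [-0.12, 0.131, 0.2] [0.269 0.138 0.277] [0.391 0.158 0.2  ] [ 0.49  0.08 -0.87] [[255.0, 175.0], [255.0, 220.0]] [[256. 248.]]
-40 [-0.06, 0.131, 0.17] [0.317 0.146 0.224] [0.451 0.167 0.17 ] [ 0.63  0.1  -0.77] [[256.0, 121.0], [255.0, 177.0]] [[256. 248.]]
-40 [-0.1, 0.131, 0.18] [0.278 0.139 0.234] [0.411 0.161 0.18 ] [ 0.63  0.1  -0.77] [[256.0, 147.0], [255.0, 192.0]] [[256. 248.]]
-40 [-0.12, 0.131, 0.2] [0.258 0.136 0.254] [0.391 0.158 0.2  ] [ 0.63  0.1  -0.77] [[255.0, 146.0], [255.0, 188.0]] [[256. 248.]]
```

```bash
cat >> h.py <<'E'
def plan2(o,pos,rf,n=None,step=.055,rs=10.5):
    p=np.array(o['tool_pos']);r=R.from_rotvec(o['tool_rot']);pos=np.array(pos,float)
    tot=(r.inv()*rf).as_rotvec(degrees=True)
    if n is None: n=int(max(np.ceil(np.linalg.norm(pos-p)/step),np.ceil(np.linalg.norm(tot)/rs),1))
    for k in range(0,n,5):
        D=[];Tt=[]
        for i in range(k,min(k+5,n)):
            ri=r*R.from_rotvec(tot*i/n,degrees=True)
            D.append(ri.inv().apply((pos-p)/n).round(4).tolist());Tt.append((tot/n).round(2).tolist())
        print("delta_pos",D,"dr",Tt)
def down(yaw,tilt=0): return R.from_euler('z',yaw,degrees=True)*R0*R.from_rotvec([0,0,tilt],degrees=True)
TV=np.array([.5303,.0472,.1566])
def tab(x,y,z):
    c,s=np.cos(TV[2]),np.sin(TV[2]);return np.array([TV[0]+c*x-s*y,TV[1]+s*x+c*y,z])
def totab(P):
    c,s=np.cos(TV[2]),np.sin(TV[2]);d=np.array(P)-[TV[0],TV[1],0];return np.array([c*d[0]+s*d[1],-s*d[0]+c*d[1],d[2]])
E
python3 - <<'E'
from station import ctrl
from h import *
plan2(ctrl.get_obs(),tab(-.03,.131,.14),down(98.97,-25))
E
```

```text
delta_pos [[-0.0112, 0.0042, -0.0022], [-0.0116, 0.0037, -0.0004], [-0.0117, 0.0032, 0.0015], [-0.0114, 0.0027, 0.0033], [-0.0108, 0.0024, 0.0051]] dr [[2.11, -9.69, -2.52], [2.11, -9.69, -2.52], [2.11, -9.69, -2.52], [2.11, -9.69, -2.52], [2.11, -9.69, -2.52]]
delta_pos [[-0.0099, 0.0022, 0.0068], [-0.0087, 0.002, 0.0083], [-0.0073, 0.002, 0.0096]] dr [[2.11, -9.69, -2.52], [2.11, -9.69, -2.52], [2.11, -9.69, -2.52]]
```

Call:
servo_tool:
  delta_pos:
    - [-0.011,0.004,-0.002]
    - [-0.012,0.004,0]
    - [-0.012,0.003,0.001]
    - [-0.011,0.003,0.003]
    - [-0.011,0.002,0.005]
  dr:
    - [2.1,-9.7,-2.5]
    - [2.1,-9.7,-2.5]
    - [2.1,-9.7,-2.5]
    - [2.1,-9.7,-2.5]
    - [2.1,-9.7,-2.5]
  grip: [1,1,1,1,1]

```text
t: 3.62
tool_pos: [0.4986, 0.1391, 0.1531]
tool_rot: [-1.517, 0.035, -0.503]
contact_force: [-0.0, -0.4, 0.0]
opening: 0.0856
```

Call:
servo_tool:
  delta_pos:
    - [-0.01,0.002,0.007]
    - [-0.009,0.002,0.008]
    - [-0.007,0.002,0.01]
    - [0,0,0]
  dr:
    - [2.1,-9.7,-2.5]
    - [2.1,-9.7,-2.5]
    - [2.1,-9.7,-2.5]
    - [0,0,0]
  grip: [1,1,1,1]

```text
t: 4.12
tool_pos: [0.4788, 0.1669, 0.1387]
tool_rot: [-1.507, -0.494, -0.199]
contact_force: [0.3, -1.1, -0.2]
opening: 0.0856
```

```bash
python3 look.py a3 wrist clip_jaw,side_stop; python3 - <<'E'
from station import ctrl;print(ctrl.get_obs()['q'].round(2))
E
```

```text
wrist clip_jaw [(0.87, [269.0, 117.8, 299.6, 248.3])]
wrist side_stop [(0.64, [192.6, 132.1, 217.0, 245.5])]
4.125 [0.4788 0.1669 0.1387] 100.86 [ 0.3 -1.1 -0.2] 0.0856
[ 0.2  -0.43  2.25 -0.02  0.87 -1.56]
```

View pics/a3_wrist.png

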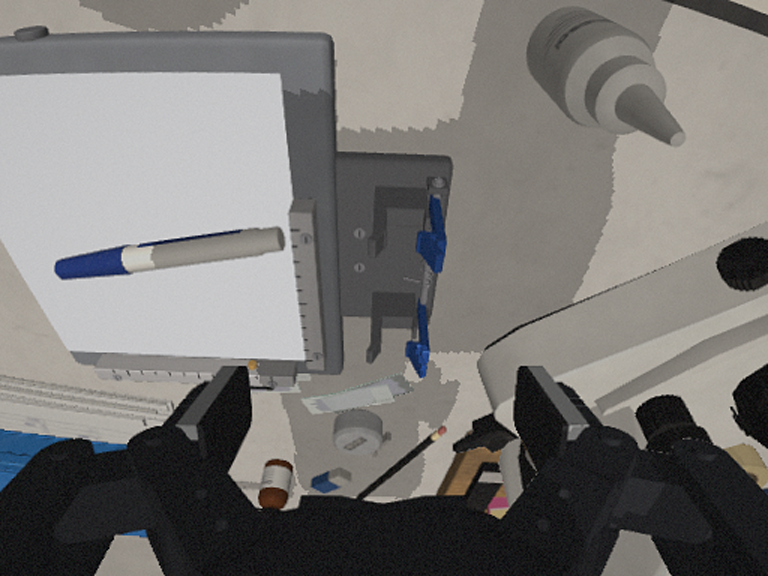

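```bash
python3 - <<'E'
from fit import *
d=pickle.load(open("a3_wrist.pkl","rb"))
v=TV=[.5303,.0472,.1566];S=8
im=d['im'];outs=[]
for cx,cy,x0 in((268,158,-.041),(262,230,.031)):
    x,y=cx-38,cy-30
    c=cv2.convertScaleAbs(im[y:y+55,x:x+76][:, :48+20],alpha=1.8)
    vis=cv2.resize(c,None,fx=S,fy=S,interpolation=cv2.INTER_CUBIC)
    raw=vis.copy()
    for yy in np.arange(.110,.151,.005):
      for z,col in((.066,(0,255,0)),(.038,(255,0,0)),(.046,(255,255,0)),(.022,(255,0,255))):
        a=((proj(d['p'],T(v,np.array([[x0,yy,z]])))[0]-[x,y]+.5)*S).round().astype(int)
        cv2.circle(vis,tuple(a),2 if round(yy*1000)%10 else 4,col,-1)
    outs.append(np.hstack([vis]))
cv2.imwrite("pics/f4.png",np.vstack(outs)[:,:,::-1]); print(np.vstack(outs).shape)
E
```

```text
(880, 544, 3)
```

View pics/f4.png

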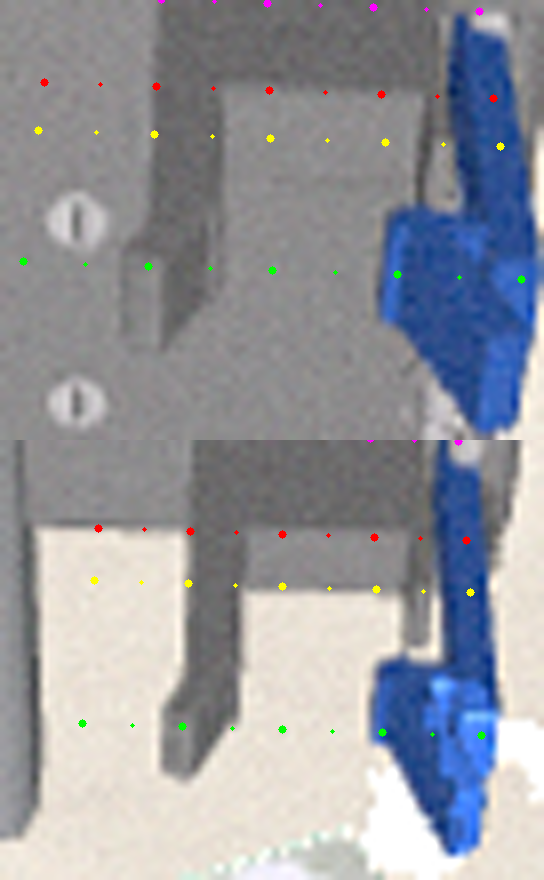

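```bash
python3 - <<'E'
from station import ctrl
from h import *
plan2(ctrl.get_obs(),[.5248,.055,.11],down(20.7))
E
```

```text
delta_pos [[0.0008, 0.0048, -0.0148], [0.0035, 0.0052, -0.0142], [0.0062, 0.0055, -0.0132], [0.0086, 0.0056, -0.0117], [0.0107, 0.0056, -0.0098]] dr [[-2.17, 9.86, 2.71], [-2.17, 9.86, 2.71], [-2.17, 9.86, 2.71], [-2.17, 9.86, 2.71], [-2.17, 9.86, 2.71]]
delta_pos [[0.0125, 0.0054, -0.0076], [0.0138, 0.005, -0.0051], [0.0147, 0.0045, -0.0025]] dr [[-2.17, 9.86, 2.71], [-2.17, 9.86, 2.71], [-2.17, 9.86, 2.71]]
```

Call:
servo_tool:
  delta_pos:
    - [0.001,0.005,-0.015]
    - [0.004,0.005,-0.014]
    - [0.006,0.005,-0.013]
    - [0.009,0.006,-0.012]
    - [0.011,0.006,-0.01]
  dr:
    - [-2.2,9.9,2.7]
    - [-2.2,9.9,2.7]
    - [-2.2,9.9,2.7]
    - [-2.2,9.9,2.7]
    - [-2.2,9.9,2.7]
  grip: [1,1,1,1,1]

```text
t: 4.9
tool_pos: [0.5127, 0.0934, 0.1246]
tool_rot: [-1.48, 0.42, -0.705]
contact_force: [0.2, 0.6, 1.3]
opening: 0.0853
```

Call:
servo_tool:
  delta_pos:
    - [0.013,0.005,-0.008]
    - [0.014,0.005,-0.005]
    - [0.015,0.005,-0.002]
    - [0,0,0]
  dr:
    - [-2.2,9.9,2.7]
    - [-2.2,9.9,2.7]
    - [-2.2,9.9,2.7]
    - [0,0,0]
  grip: [0.6,0.6,0.6,0.6]

```text
t: 5.4
tool_pos: [0.534, 0.0461, 0.1148]
tool_rot: [-1.341, 0.977, -0.976]
contact_force: [-0.1, 0.5, 0.8]
opening: 0.0513
```

```bash
python3 look.py a4 wrist marker_mid; python3 - <<'E'
from station import ctrl
from fit import *
d=pickle.load(open("a4_wrist.pkl","rb"));m=d['marker_mid'][0]['pixels'];c=cv2.minAreaRect(np.argwhere(m)[:,::-1].astype(np.float32));b=onz(d['p'],cv2.boxPoints(c),.03);print(onz(d['p'],c[0],.03),b.round(4))
plan2(ctrl.get_obs(),[.5248,.055,.0375],down(20.7))
E
```

```text
wrist marker_mid [(0.68, [352.9, 135.8, 413.2, 284.6]), (0.58, [233.2, 100.7, 263.3, 280.4])]
5.4 [0.534  0.0461 0.1148] 17.86 [-0.1  0.5  0.8] 0.0513
[[0.62488576 0.07412169 0.03      ]] [[0.6254 0.0106 0.03  ]
 [0.6069 0.1288 0.03  ]
 [0.6254 0.1302 0.03  ]
 [0.6469 0.0108 0.03  ]]
delta_pos [[-0.0049, 0.0387, -0.0027], [-0.005, 0.0387, -0.0026]] dr [[0.01, -1.32, -0.01], [0.01, -1.32, -0.01]]
```

View pics/a4_wrist.png

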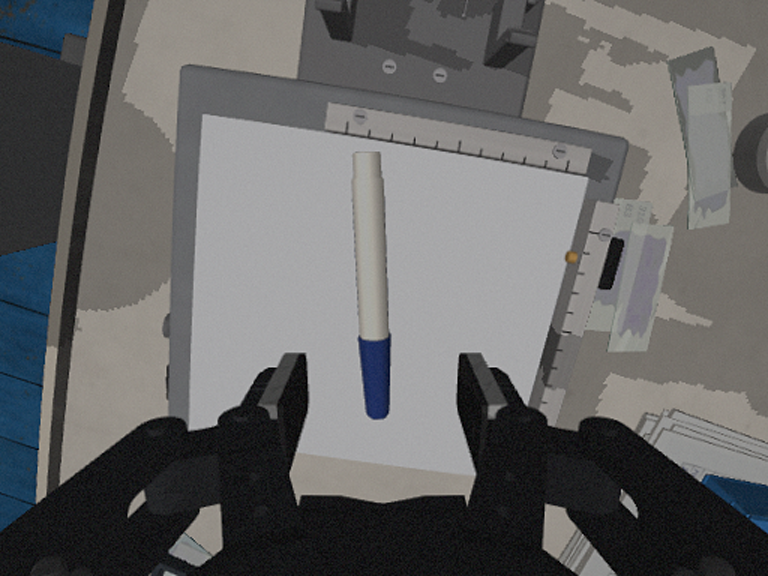

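```bash
python3 - <<'E'
from station import ctrl
from fit import *
d=pickle.load(open("a4_wrist.pkl","rb"));m=d['marker_mid'][1]['pixels'];c=cv2.minAreaRect(np.argwhere(m)[:,::-1].astype(np.float32));b=onz(d['p'],cv2.boxPoints(c),.03);print(onz(d['p'],c[0],.03),b.round(4))
plan2(ctrl.get_obs(),[.5248,.055,.065],down(20.7))
E
```

```text
[[0.52466575 0.05621074 0.03      ]] [[ 0.4958  0.1128  0.03  ]
 [ 0.5105  0.1182  0.03  ]
 [ 0.5587 -0.0107  0.03  ]
 [ 0.5413 -0.0172  0.03  ]]
delta_pos [[-0.0098, 0.0498, -0.0055]] dr [[0.02, -2.65, -0.02]]
```

Call:
servo_tool:
  delta_pos:
    - [-0.005,0.025,-0.003]
    - [-0.005,0.025,-0.003]
    - [0,0,0]
  dr:
    - [0,-1.3,0]
    - [0,-1.3,0]
    - [0,0,0]
  grip: [0.6,0.6,0.6]

```text
t: 5.88
tool_pos: [0.524, 0.0569, 0.0653]
tool_rot: [-1.36, 0.931, -0.937]
contact_force: [-0.2, -0.9, 0.6]
opening: 0.0509
```

```bash
python3 - <<'E'
from station import ctrl
from h import *
plan2(ctrl.get_obs(),[.5248,.0555,.038],down(20.7))
E
```

```text
delta_pos [[0.0015, 0.0273, 0.0002]] dr [[-0.17, 0.37, 0.1]]
```

Call:
servo_tool:
  delta_pos:
    - [0.001,0.014,0]
    - [0,0.013,0]
    - [0,0,0]
    - [0,0,0]
  dr:
    - [-0.2,0.4,0.1]
    - [0,0,0]
    - [0,0,0]
    - [0,0,0]
  grip: [0.6,0.6,0.4,0.3]
  grip_force: 60

```text
t: 6.38
tool_pos: [0.5264, 0.0563, 0.0394]
tool_rot: [-1.357, 0.936, -0.942]
contact_force: [0.8, -0.3, 0.2]
opening: 0.0255
```

```bash
python3 look.py a5 wrist marker_mid
```

```text
wrist marker_mid [(0.73, [237.5, 122.4, 268.9, 332.7])]
6.375 [0.5264 0.0563 0.0394] 20.72 [ 0.8 -0.3  0.2] 0.0255
```

View pics/a5_wrist.png

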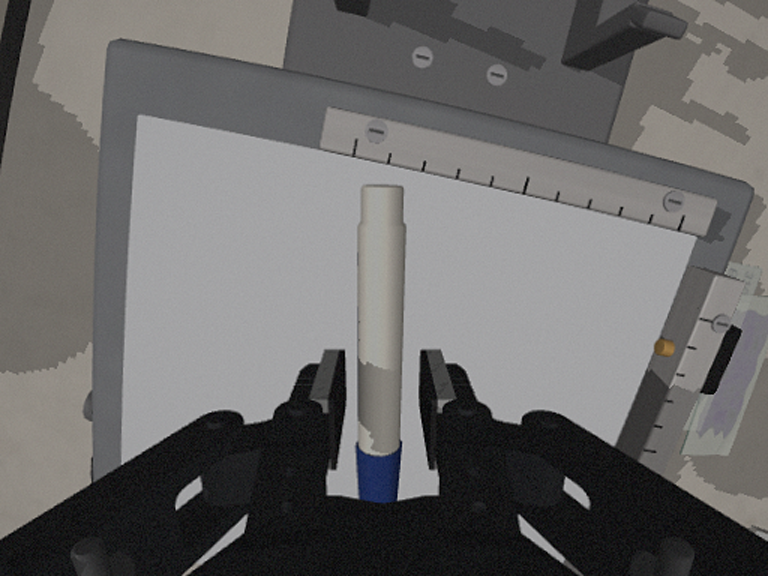

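Call:
servo_tool:
  delta_pos:
    - [0,0.0015,-0.0012]
    - [0,0,0]
    - [0,0,0]
    - [0,0,0]
  dr:
    - [0,0,0]
    - [0,0,0]
    - [0,0,0]
    - [0,0,0]
  grip: [0.25,0,0,0]
  grip_force: 60

```text
t: 6.98
tool_pos: [0.5259, 0.0557, 0.0389]
tool_rot: [-1.356, 0.934, -0.943]
contact_force: [-0.1, -0.4, 0.4]
opening: 0.0131
```

Call:
servo_tool:
  delta_pos:
    - [0,-0.02,0]
    - [0,-0.05,0]
    - [0,0,0]
  dr:
    - [0,0,0]
    - [0,0,0]
    - [0,0,0]
  grip: [0,0,0]

```text
t: 7.35
tool_pos: [0.5249, 0.0558, 0.1099]
tool_rot: [-1.357, 0.936, -0.942]
contact_force: [0.1, -0.4, 0.1]
opening: 0.013
```

```bash
python3 - <<'E'
from station import ctrl
from h import *
print(tab(0,.135,.135)); o=ctrl.get_obs();print(o['q'].round(2))
plan2(o,tab(0,.135,.135),down(98.97))
E
python3 look.py a6 wrist,scene marker_mid
```

```text
[0.5092453  0.18054804 0.135     ]
[-0.03 -0.06  1.96 -0.    1.24 -0.4 ]
delta_pos [[-0.0153, -0.0032, 0.0037], [-0.0144, -0.0032, 0.0062], [-0.0132, -0.0031, 0.0086], [-0.0115, -0.0031, 0.0107], [-0.0095, -0.0031, 0.0125]] dr [[-0.01, -9.78, 0.03], [-0.01, -9.78, 0.03], [-0.01, -9.78, 0.03], [-0.01, -9.78, 0.03], [-0.01, -9.78, 0.03]]
delta_pos [[-0.0073, -0.0031, 0.0139], [-0.0048, -0.0031, 0.015], [-0.0022, -0.0031, 0.0156]] dr [[-0.01, -9.78, 0.03], [-0.01, -9.78, 0.03], [-0.01, -9.78, 0.03]]
wrist marker_mid [(0.96, [237.3, 121.7, 272.3, 333.8])]
scene marker_mid [(0.48, [251.8, 176.6, 263.2, 201.4])]
7.45 [0.5214 0.0559 0.1051] 20.71 [-0.7 -0.5 -0.3] 0.013
```

View pics/a6_wrist.png

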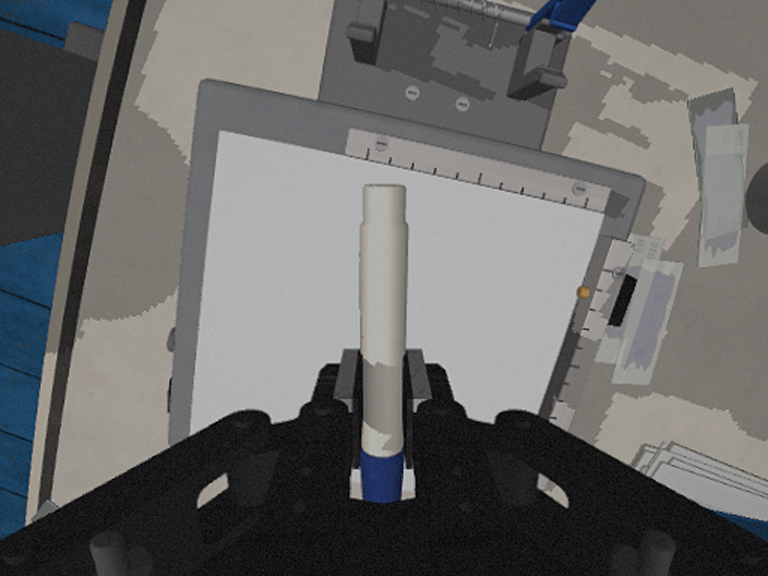

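```bash
python3 - <<'E'
from fit import *
for f in("a5","a6"):
    d=pickle.load(open(f+"_wrist.pkl","rb"));o=d['o'];m=d['marker_mid'][0]['pixels']
    m=m.copy();m[300:]=0;m[:125]=0
    ys=np.arange(150,225,1);E=np.array([[np.where(m[y])[0].min(),y,np.where(m[y])[0].max(),y] for y in ys]);
    mid=np.c_[(E[:,0]+E[:,2])/2,ys]
    z=.03 if f=="a5" else .03+o['tool_pos'][2]-.0389
    W=onz(d['p'],mid,z);t=R.from_rotvec(o['tool_rot']).inv().apply(W-o['tool_pos'])
    pz=np.polyfit(t[:,0],t[:,2],1);print(f,t[[0,-1]].round(4),np.degrees(np.arctan(pz[0])),'z offset at x=0',pz[1])
    ext=d['marker_mid'][0]['pixels'];r=np.where(ext.any(1))[0];print(r.min(),r.max())
    top=onz(d['p'],[[256,r.min()],[256,r.max()]],z);print(R.from_rotvec(o['tool_rot']).inv().apply(top-o['tool_pos']).round(4))
E
```

```text
a5 [[-0.0514  0.0092 -0.001 ]
 [-0.0151  0.0093 -0.0015]] -1.02712419200094 z offset at x=0 -0.002012869603970585
123 334
[[-0.0635  0.0092 -0.0001]
 [ 0.0512  0.0095  0.0001]]
a6 [[-0.0514  0.0088 -0.0003]
 [-0.0153  0.0089 -0.0003]] -0.3838492176599679 z offset at x=0 -0.0005942495557611924
123 335
[[-0.0635  0.0088 -0.0001]
 [ 0.0515  0.009   0.0001]]
```

Call:
servo_tool:
  delta_pos:
    - [-0.015,-0.004,0.004]
    - [-0.014,-0.004,0.006]
    - [-0.013,-0.004,0.009]
    - [-0.012,-0.004,0.011]
    - [-0.01,-0.004,0.012]
  dr:
    - [0,-9.8,0]
    - [0,-9.8,0]
    - [0,-9.8,0]
    - [0,-9.8,0]
    - [0,-9.8,0]
  grip: [0,0,0,0,0]

```text
t: 8.18
tool_pos: [0.5044, 0.1345, 0.1148]
tool_rot: [-1.56, 0.277, -0.24]
contact_force: [0.6, 0.4, -0.4]
opening: 0.0133
```

```bash
python3 - <<'E'
from station import ctrl
from h import *
o=ctrl.get_obs();print(yaw_of(o['tool_rot']))
plan2(o,tab(-.003,.135,.135),down(98.97))
E
```

```text
71.17055961823026
delta_pos [[-0.0045, -0.0068, 0.0145], [-0.002, -0.0068, 0.0151], [0.0005, -0.0068, 0.0152]] dr [[0.06, -9.27, -0.46], [0.06, -9.27, -0.46], [0.06, -9.27, -0.46]]
```

Call:
servo_tool:
  delta_pos:
    - [-0.0045,-0.007,0.0145]
    - [-0.002,-0.007,0.015]
    - [0.0005,-0.007,0.015]
    - [0,0,0]
  dr:
    - [0.1,-9.3,-0.5]
    - [0.1,-9.3,-0.5]
    - [0.1,-9.3,-0.5]
    - [0,0,0]
  grip: [0,0,0,0]

```text
t: 8.68
tool_pos: [0.5019, 0.1812, 0.1293]
tool_rot: [-1.566, -0.13, 0.144]
contact_force: [-0.1, -0.4, -0.2]
opening: 0.0127
```

```bash
python3 look.py a7 wrist,scene clip_jaw; python3 - <<'E'
from station import ctrl
from h import *
o=ctrl.get_obs();print(totab(o['tool_pos']))
plan2(o,tab(-.003,.135,.125),down(98.97))
E
```

```text
wrist clip_jaw [(0.57, [271.5, 148.2, 282.0, 232.2])]
scene clip_jaw [(0.61, [204.3, 220.5, 243.0, 253.8]), (0.21, [244.5, 244.0, 269.2, 297.0])]
8.775 [0.5016 0.1804 0.1287] 99.9 [-0.1 -0.  -0.3] 0.0128
[-0.00724863  0.1357569   0.12915984]
delta_pos [[0.0043, 0.0041, -0.0008]] dr [[-0.06, 0.93, -0.51]]
```

View pics/a7_wrist.png

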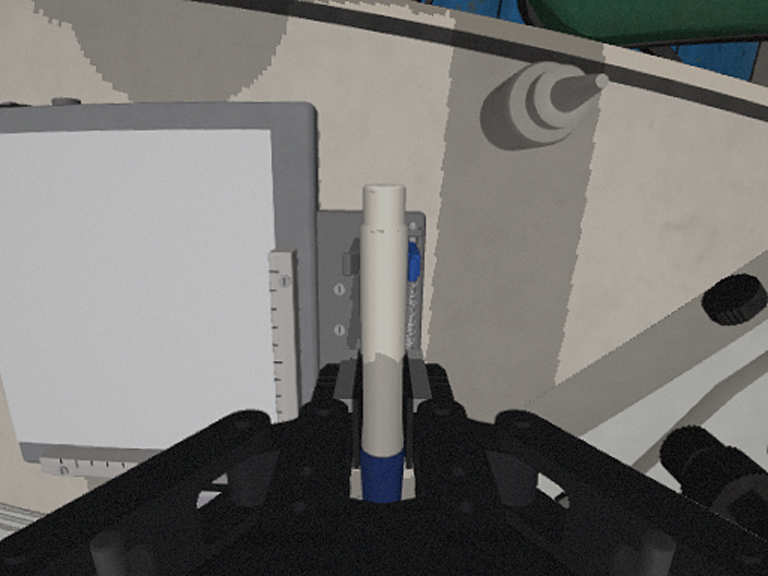

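Call:
servo_tool:
  delta_pos:
    - [0.004,0.012,-0.001]
    - [0,0.012,0]
    - [0,0,0]
  dr:
    - [0,0.9,-0.5]
    - [0,0,0]
    - [0,0,0]
  grip: [0,0,0]
  grip_force: 90

```text
t: 9.25
tool_pos: [0.5056, 0.1786, 0.102]
tool_rot: [-1.567, -0.118, 0.121]
contact_force: [-0.2, 0.5, -0.5]
opening: 0.0118
```

```bash
python3 look.py a8 wrist; python3 - <<'E'
from station import ctrl
from h import *
o=ctrl.get_obs();print(totab(o['tool_pos']))
plan2(o,tab(-.003,.135,.094),down(98.97))
import pickle
d=pickle.load(open('a8_wrist.pkl','rb'))
cv2.imwrite('pics/a8z.png',cv2.resize(d['im'][100:290,150:350,::-1],None,fx=3.5,fy=3.1,interpolation=cv2.INTER_CUBIC))
E
```

```text
9.25 [0.5056 0.1786 0.102 ] 98.75 [-0.2  0.5 -0.5] 0.0118
[-0.00350877  0.13367948  0.10268281]
delta_pos [[0.0005, 0.0087, 0.0013]] dr [[-0.04, -0.22, -0.05]]
```

View pics/a8z.png

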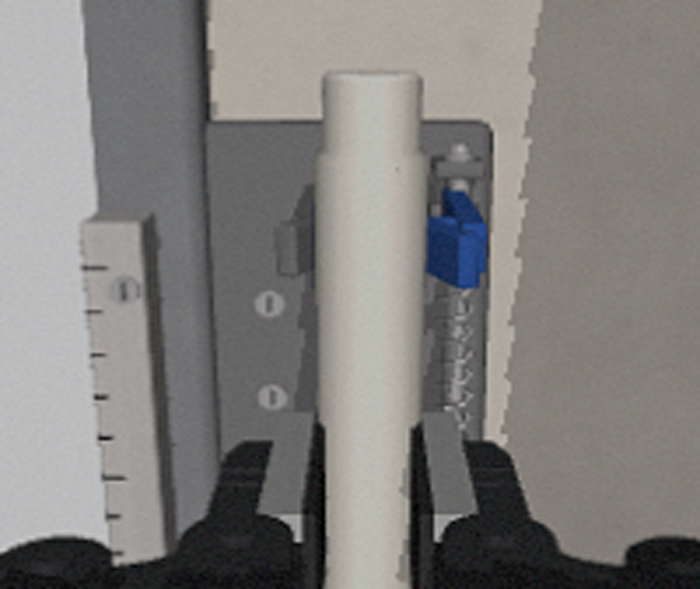

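Call:
servo_tool:
  delta_pos:
    - [0.0005,0.006,0.0013]
    - [0,0.005,0]
    - [0,0,0]
  dr:
    - [0,-0.2,0]
    - [0,0,0]
    - [0,0,0]
  grip: [0,0,0]

```text
t: 9.68
tool_pos: [0.5067, 0.1803, 0.0914]
tool_rot: [-1.567, -0.123, 0.123]
contact_force: [-0.4, 0.4, 0.5]
opening: 0.0119
```

```bash
cat > st.py <<'E'
from station import ctrl
from h import *
o=ctrl.get_obs();print(o['t'],totab(o['tool_pos']).round(4),'z',o['tool_pos'][2].round(4),'yaw',yaw_of(o['tool_rot']).round(2),o['contact_force'].round(1),o['wrist_torque'].round(2),round(o['opening'],4))
E
python3 st.py
```

```text
9.675 [-0.0026  0.1351  0.0914] z 0.0914 yaw 98.96 [-0.4  0.4  0.5] [-0.01  0.01 -0.01] 0.0119
```

Call:
servo_tool:
  delta_pos:
    - [0,0.005,0]
    - [0,0.005,0]
    - [0,0.005,0]
  dr:
    - [0,0,0]
    - [0,0,0]
    - [0,0,0]
  grip: [0,0,0]

```text
t: 10.05
tool_pos: [0.5072, 0.1805, 0.0763]
tool_rot: [-1.566, -0.124, 0.122]
contact_force: [0.0, 0.3, 0.8]
opening: 0.0116
```

```bash
python3 st.py
```

```text
10.05 [-0.002   0.1352  0.0763] z 0.0763 yaw 98.96 [0.  0.3 0.8] [-0.02  0.06  0.03] 0.0116
```

Call:
servo_tool:
  delta_pos:
    - [0,0.005,0]
    - [0,0.005,0]
  dr:
    - [0,0,0]
    - [0,0,0]
  grip: [0,0]

```text
t: 10.3
tool_pos: [0.5079, 0.1796, 0.0663]
tool_rot: [-1.568, -0.126, 0.122]
contact_force: [0.8, -0.7, 3.0]
opening: 0.0108
```

```bash
python3 st.py;python3 look.py a9 wrist,scene,side; python3 - <<'E'
import pickle,cv2
d=pickle.load(open('a9_wrist.pkl','rb'));e=pickle.load(open('a9_scene.pkl','rb'))
import numpy as np
a=cv2.resize(d['im'][100:290,150:350,::-1],(500,475),interpolation=cv2.INTER_CUBIC);b=cv2.resize(e['im'][165:285,180:280,::-1],(296,475),interpolation=cv2.INTER_CUBIC)
cv2.imwrite('pics/a9z.png',np.hstack([a,b]))
E
```

```text
10.3 [-0.0014  0.1343  0.0663] z 0.0663 yaw 99.02 [ 0.8 -0.7  3. ] [-0.22  0.03  0.31] 0.0108
10.4 [0.5077 0.1797 0.0657] 99.01 [ 2.1 -1.3 -2. ] 0.0112
```

View pics/a9z.png

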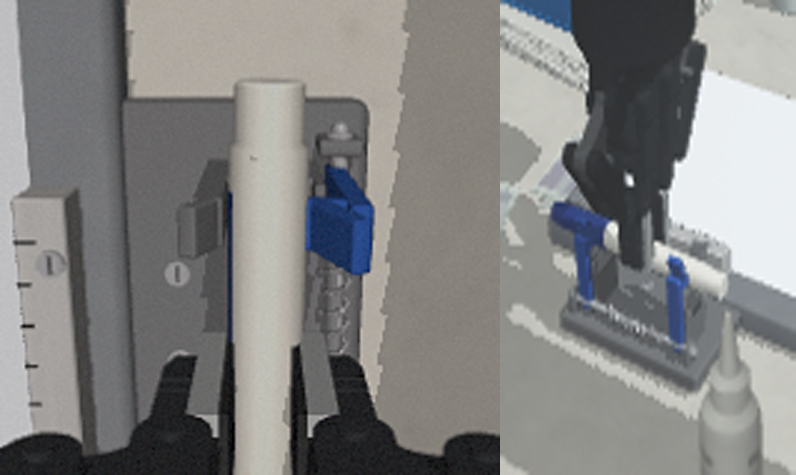

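```bash
python3 - <<'E'
import pickle,cv2
d=pickle.load(open('a9_wrist.pkl','rb'))
cv2.imwrite('pics/a9y.png',cv2.resize(d['im'][125:345,190:320,::-1],None,fx=3.6,fy=2.7,interpolation=cv2.INTER_CUBIC))
e=pickle.load(open('a9_side.pkl','rb'))
cv2.imwrite('pics/a9x.png',cv2.resize(e['im'][100:240,180:320,::-1],None,fx=4,fy=4,interpolation=cv2.INTER_CUBIC))
E
```

```text
(no output)
```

View pics/a9y.png

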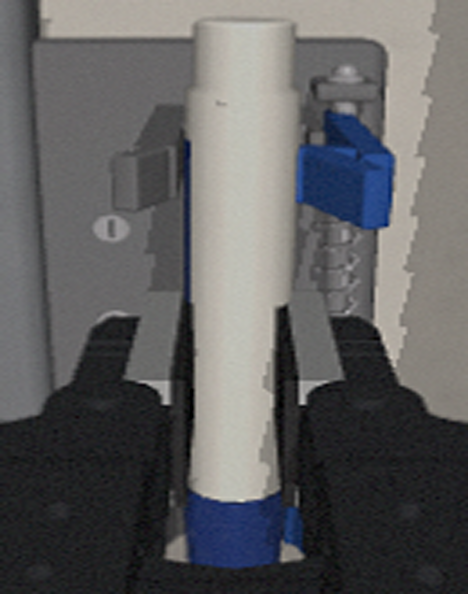

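View pics/a9x.png

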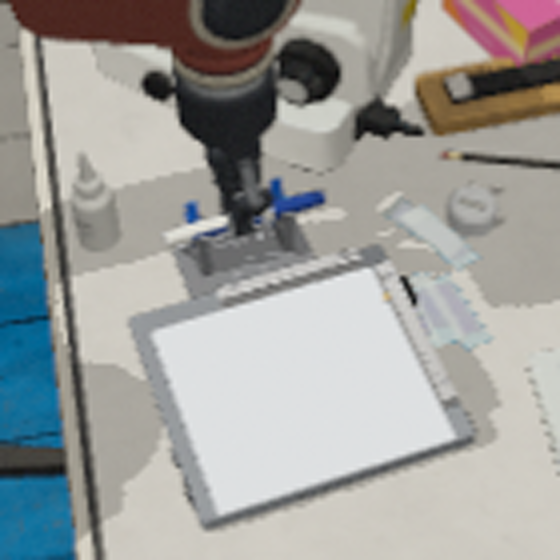

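Call:
servo_tool:
  delta_pos:
    - [0,0.005,0.0007]
    - [0,0.005,0]
    - [0,0.002,0]
  dr:
    - [0,0,0]
    - [0,0,0]
    - [0,0,0]
  grip: [0,0,0]

```text
t: 10.82
tool_pos: [0.5078, 0.1803, 0.0536]
tool_rot: [-1.569, -0.125, 0.121]
contact_force: [-0.6, -4.3, -0.1]
opening: 0.0105
```

```bash
python3 st.py;python3 look.py b1 wrist,scene; python3 - <<'E'
import pickle,cv2
import numpy as np
d=pickle.load(open('b1_wrist.pkl','rb'));e=pickle.load(open('b1_scene.pkl','rb'))
a=cv2.resize(d['im'][125:345,190:320,::-1],(350,590),interpolation=cv2.INTER_CUBIC);b=cv2.resize(e['im'][190:270,190:270,::-1],(440,590),interpolation=cv2.INTER_CUBIC)
cv2.imwrite('pics/b1z.png',np.hstack([a,b]))
E
```

```text
10.825 [-0.0015  0.135   0.0536] z 0.0536 yaw 98.98 [-0.6 -4.3 -0.1] [-0.58  0.01  0.16] 0.0105
10.875 [0.5077 0.1803 0.0534] 98.97 [ 0.2 -3.7  0.2] 0.0103
```

View pics/b1z.png

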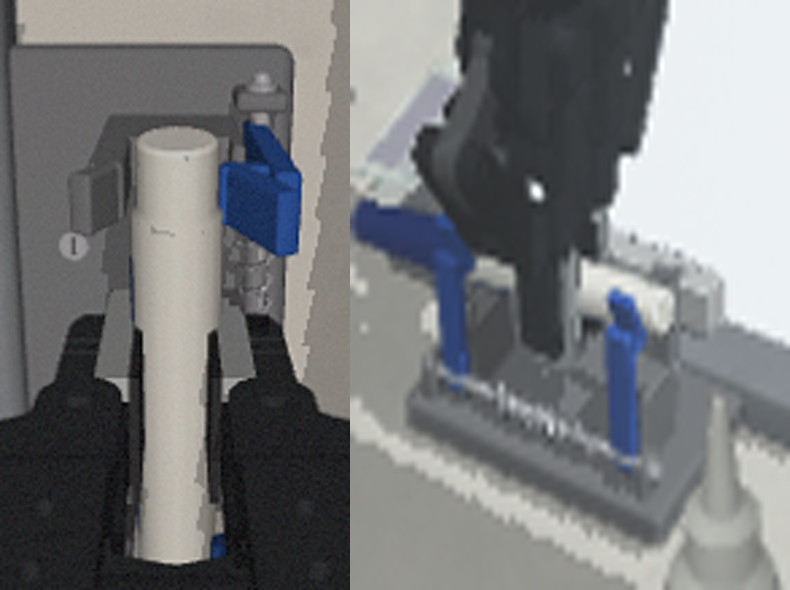

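```bash
python3 - <<'E'
from station import ctrl
from fit import *
TV=[.5303,.0472,.1566]
outs=[]
for n in("wrist","scene"):
    d=pickle.load(open(f"b1_{n}.pkl","rb"));p=d['p'];S=7 if n=="scene" else 4
    x,y,w,h=(190,190,70,80) if n=="scene" else (205,130,100,140)
    vis=cv2.resize(d['im'][y:y+h,x:x+w],None,fx=S,fy=S,interpolation=cv2.INTER_CUBIC)
    for s,col in((0,(255,0,0)),(.01,(0,255,0)),(.02,(255,255,0))):
        a=((proj(p,T(TV,np.array([[s-.0675,.135,.046],[s+.0675,.135,.046]])))-[x,y]+.5)*S).round().astype(int)
        for q in a: cv2.circle(vis,tuple(q),5,col,2)
    outs.append(cv2.resize(vis,None,fx=560/vis.shape[0],fy=560/vis.shape[0]))
cv2.imwrite("pics/b1q.png",np.hstack(outs)[:,:,::-1])
E
```

```text
(no output)
```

View pics/b1q.png

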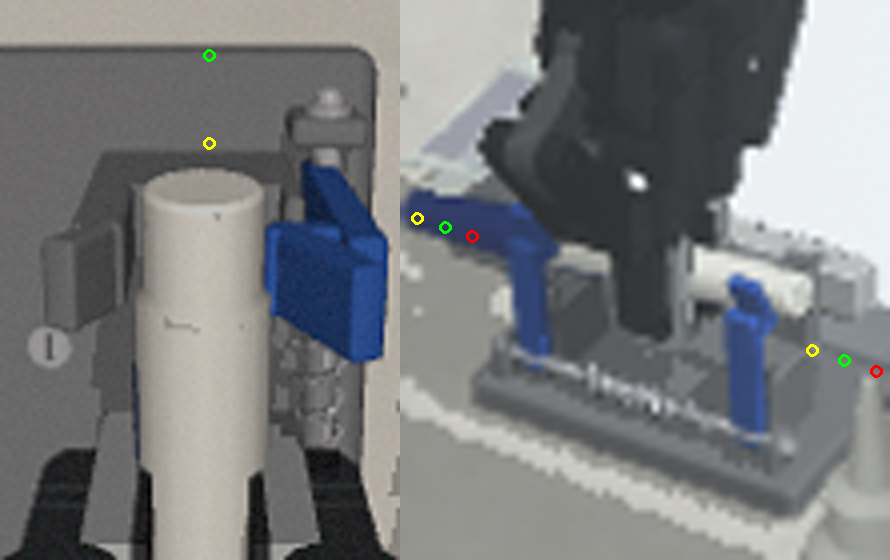

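```bash
cat >> h.py <<'E'
def tri(pa,ua,pb,ub):
    da=ray(pa,ua)[0];db=ray(pb,ub)[0];da/=np.linalg.norm(da);db/=np.linalg.norm(db)
    A=np.c_[da,-db];s=np.linalg.lstsq(A,pb['eye']-pa['eye'],rcond=None)[0]
    A_=pa['eye']+s[0]*da;B_=pb['eye']+s[1]*db;return (A_+B_)/2,np.linalg.norm(A_-B_)
E
python3 - <<'E'
from fit import *
import h
a=pickle.load(open("b1_wrist.pkl","rb"));b=pickle.load(open("b1_scene.pkl","rb"))
P,e=tri(a['p'],(255.5,177),b['p'],(247.9,231.5));print(totab(P),e)
# check calibration: near jaw top outer tip
E
```

```text
[-0.04625256  0.13423169  0.06398213] 0.0007555040636591622
```

Call:
servo_tool:
  delta_pos:
    - [0,-0.01,0]
    - [0,-0.015,0]
    - [0,-0.005,0]
    - [0,0,0]
  dr:
    - [0,0,0]
    - [0,0,0]
    - [0,0,0]
    - [0,0,0]
  grip: [0,0,0,0]
  grip_force: 60

```text
t: 11.42
tool_pos: [0.5079, 0.1816, 0.0866]
tool_rot: [-1.565, -0.125, 0.119]
contact_force: [-0.1, 0.0, -1.5]
opening: 0.0103
```

```bash
python3 st.py;python3 look.py b2 wrist,scene; python3 - <<'E'
import pickle,cv2
import numpy as np
d=pickle.load(open('b2_wrist.pkl','rb'));e=pickle.load(open('b2_scene.pkl','rb'))
a=cv2.resize(d['im'][100:340,190:320,::-1],(320,590),interpolation=cv2.INTER_CUBIC);b=cv2.resize(e['im'][180:265,190:270,::-1],(475,505),interpolation=cv2.INTER_CUBIC)
b=np.vstack([b,np.zeros((85,475,3),np.uint8)])
cv2.imwrite('pics/b2z.png',np.hstack([a,b]))
E
```

```text
11.425 [-0.0012  0.1362  0.0866] z 0.0866 yaw 98.91 [-0.1  0.  -1.5] [-0.06 -0.01  0.03] 0.0103
11.475 [0.5078 0.1815 0.0864] 98.91 [ 0.5 -0.2 -0.3] 0.0105
```

View pics/b2z.png

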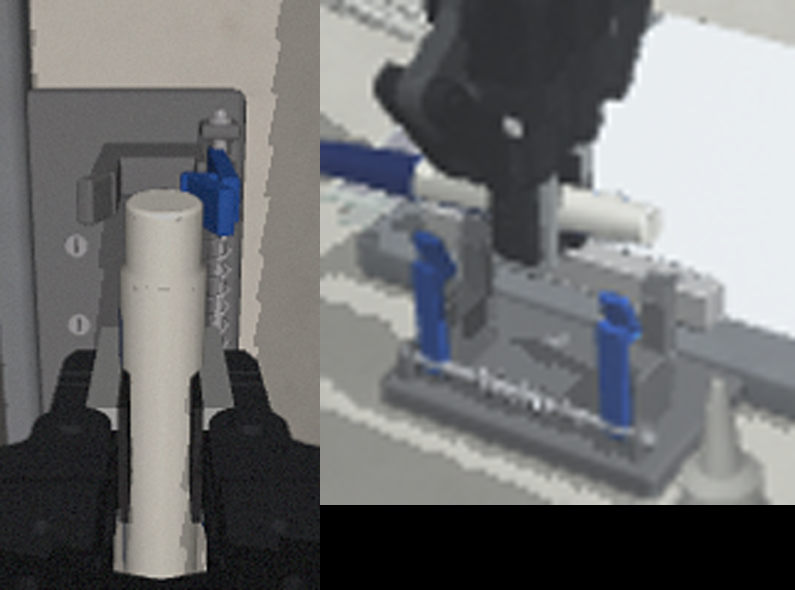

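Call:
servo_tool:
  delta_pos:
    - [0,0.013,-0.0012]
    - [0,0.013,0]
    - [0,0.004,0]
    - [0,0,0]
  dr:
    - [0,0,0]
    - [0,0,0]
    - [0,0,0]
    - [0,0,0]
  grip: [0,0,0,0]
  grip_force: 40

```text
t: 12.02
tool_pos: [0.5068, 0.1794, 0.0522]
tool_rot: [-1.567, -0.122, 0.123]
contact_force: [0.4, -0.9, 2.1]
opening: 0.0106
```

```bash
python3 st.py;python3 look.py b3 wrist,scene; cat > cmp.py <<'E'
import pickle,cv2,sys
import numpy as np
t=sys.argv[1]
d=pickle.load(open(f'{t}_wrist.pkl','rb'));e=pickle.load(open(f'{t}_scene.pkl','rb'))
a=cv2.resize(d['im'][90:340,180:340,::-1],(380,594),interpolation=cv2.INTER_CUBIC);b=cv2.resize(e['im'][180:280,190:260,::-1],(415,594),interpolation=cv2.INTER_CUBIC)
cv2.imwrite(f'pics/{t}z.png',np.hstack([a,b]))
E
python3 cmp.py b3
```

```text
12.025 [-0.0026  0.1343  0.0522] z 0.0522 yaw 98.95 [ 0.4 -0.9  2.1] [-0.16  0.03  0.16] 0.0106
12.075 [0.5069 0.1795 0.0524] 98.94 [ 0.4 -1.2  1.4] 0.0109
```

View pics/b3z.png

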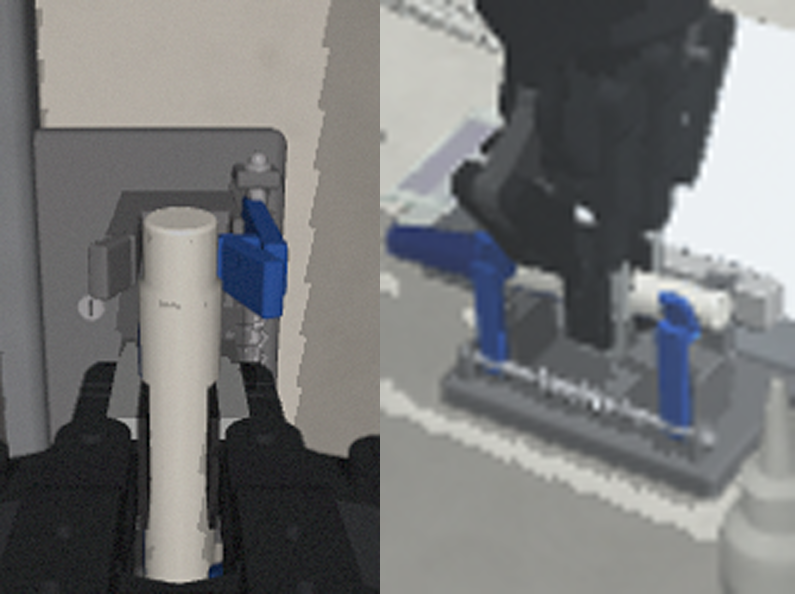

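Call:
servo_tool:
  delta_pos:
    - [0,0,0]
    - [0,0,0]
    - [0,-0.01,0]
    - [0,-0.02,0]
    - [0,-0.03,0]
  dr:
    - [0,0,0]
    - [0,0,0]
    - [0,0,0]
    - [0,0,0]
    - [0,0,0]
  grip: [0.3,0.3,0.35,0.35,0.35]

```text
t: 12.75
tool_pos: [0.5055, 0.1797, 0.1134]
tool_rot: [-1.566, -0.119, 0.124]
contact_force: [0.4, -0.8, -0.0]
opening: 0.03
```

```bash
python3 st.py;python3 look.py b4 wrist,scene;python3 cmp.py b4
```

```text
12.75 [-0.0038  0.1348  0.1134] z 0.1134 yaw 98.89 [ 0.4 -0.8 -0. ] [-0.05 -0.01  0.01] 0.03
12.8 [0.5087 0.1804 0.1188] 98.89 [3.2 1.3 3. ] 0.0295
```

View pics/b4z.png

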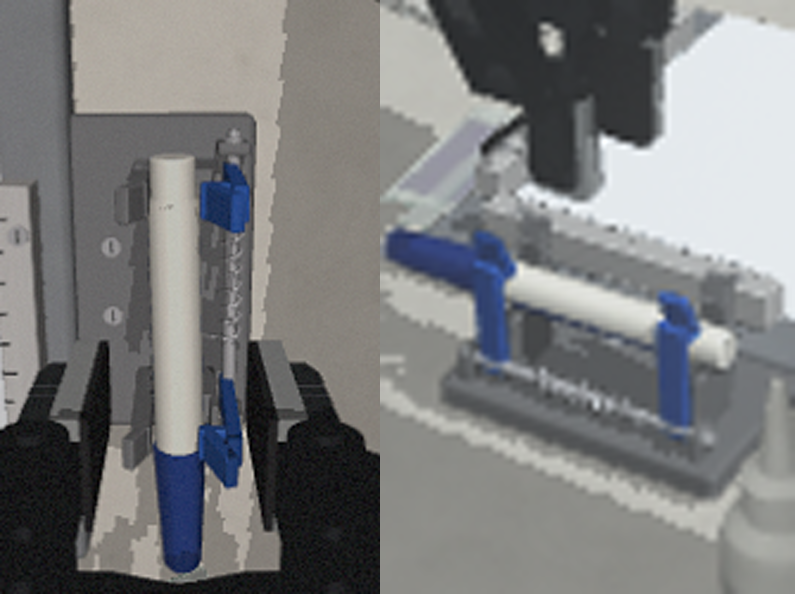

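```bash
python3 - <<'E'
from fit import *
from h import totab
a=pickle.load(open("b4_wrist.pkl","rb"));b=pickle.load(open("b4_scene.pkl","rb"))
for ua,ub in(((252.2,156.5),(248.3,238.6)),):
    P,e=tri(a['p'],ua,b['p'],ub);print(totab(P),e)
# cap end
P,e=tri(a['p'],(256.5,90+570*.421),b['p'],(190+8*.1687,180+240*.1684));print(totab(P),e)
TV=[.5303,.0472,.1566];outs=[]
for n,d in(("wrist",a),("scene",b)):
    p=d['p'];S=7 if n=="scene" else 3
    x,y,w,h=(180,190,80,80) if n=="scene" else (205,130,100,187)
    vis=cv2.resize(d['im'][y:y+h,x:x+w],None,fx=S,fy=S,interpolation=cv2.INTER_CUBIC)
    for s,z,col in((.02,.046,(255,0,0)),(.02,.066,(0,255,0))):
        for r in(-.008,0,.008):
          a_=((proj(p,T(TV,np.array([[s-.0675,.135+r,z],[s+.0675,.135+r,z],[s-.0675,.135,z+r],[s+.0675,.135,z+r]])))-[x,y]+.5)*S).round().astype(int)
          for q in a_: cv2.circle(vis,tuple(q),2,col,-1)
    outs.append(vis[:560])
cv2.imwrite("pics/b4q.png",np.hstack(outs)[:,:,::-1])
E
```

```text
[-0.04541054  0.13222495  0.0455133 ] 0.0005716499114615834
[0.08988059 0.13518448 0.04666244] 0.0021596975744623205
```

View pics/b4q.png

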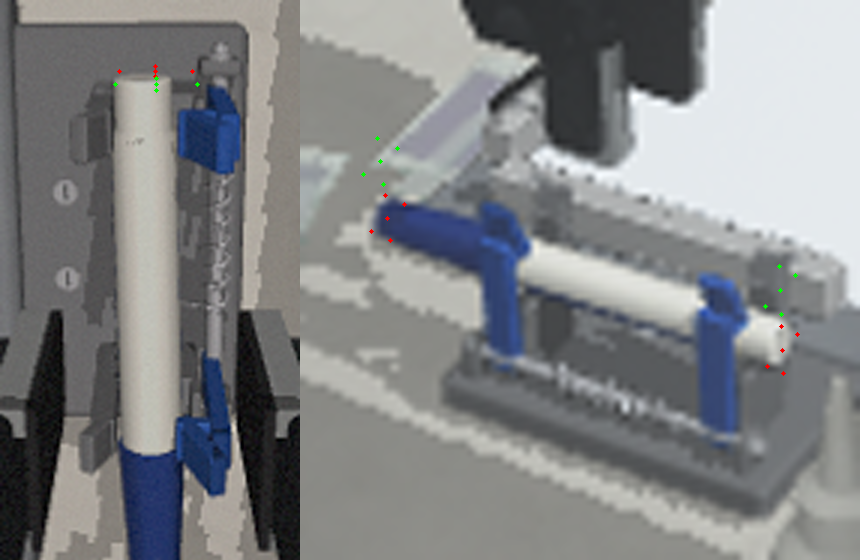

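```bash
python3 - <<'E'
from station import ctrl
from h import *
o=ctrl.get_obs();print(totab(o['tool_pos']))
plan2(o,tab(.015,.1345,.10),down(98.97))
E
```

```text
[-0.00023585  0.13497728  0.11773168]
delta_pos [[0.0151, 0.0178, -0.0005]] dr [[-0.1, -0.08, 0.38]]
```

Call:
servo_tool:
  delta_pos:
    - [0.008,0.009,0]
    - [0.007,0.009,-0.0005]
    - [0,0,0]
  dr:
    - [0,0,0.4]
    - [0,0,0]
    - [0,0,0]
  grip: [0.3,0.3,0.3]

```text
t: 13.22
tool_pos: [0.5239, 0.1822, 0.0965]
tool_rot: [-1.566, -0.119, 0.125]
contact_force: [0.3, 0.2, 0.6]
opening: 0.0253
```

```bash
python3 st.py; python3 - <<'E'
from station import ctrl
from h import *
plan2(ctrl.get_obs(),tab(.015,.1345,.048),down(98.97))
E
```

```text
13.225 [0.0147 0.1344 0.0965] z 0.0965 yaw 98.88 [0.3 0.2 0.6] [-0.   -0.01 -0.03] 0.0253
delta_pos [[0.0005, 0.0485, 0.0001]] dr [[-0.1, -0.09, -0.2]]
```

Call:
servo_tool:
  delta_pos:
    - [0,0.016,0]
    - [0,0.016,0]
    - [0,0.014,0]
    - [0,0,0]
  dr:
    - [0,0,0]
    - [0,0,0]
    - [0,0,0]
    - [0,0,0]
  grip: [0.3,0.3,0.3,0]
  grip_force: 25

```text
t: 13.72
tool_pos: [0.5211, 0.182, 0.044]
tool_rot: [-1.566, -0.114, 0.129]
contact_force: [-0.9, 1.2, -0.3]
opening: 0.0146
```

Call:
servo_tool:
  delta_pos:
    - [0,0,0]
    - [0,0,0]
  dr:
    - [0,0,0]
    - [0,0,0]
  grip: [0,0]

```text
t: 13.98
tool_pos: [0.5215, 0.1822, 0.0444]
tool_rot: [-1.566, -0.115, 0.129]
contact_force: [0.2, 0.6, 0.2]
opening: 0.0142
```

```bash
python3 st.py;python3 look.py b5 wrist,scene;python3 cmp.py b5
```

```text
13.975 [0.0123 0.1347 0.0444] z 0.0444 yaw 98.88 [0.2 0.6 0.2] [ 0.01 -0.04 -0.04] 0.0142
14.025 [0.5216 0.1822 0.0446] 98.88 [-0.8  0.  -0.2] 0.0143
```

View pics/b5z.png

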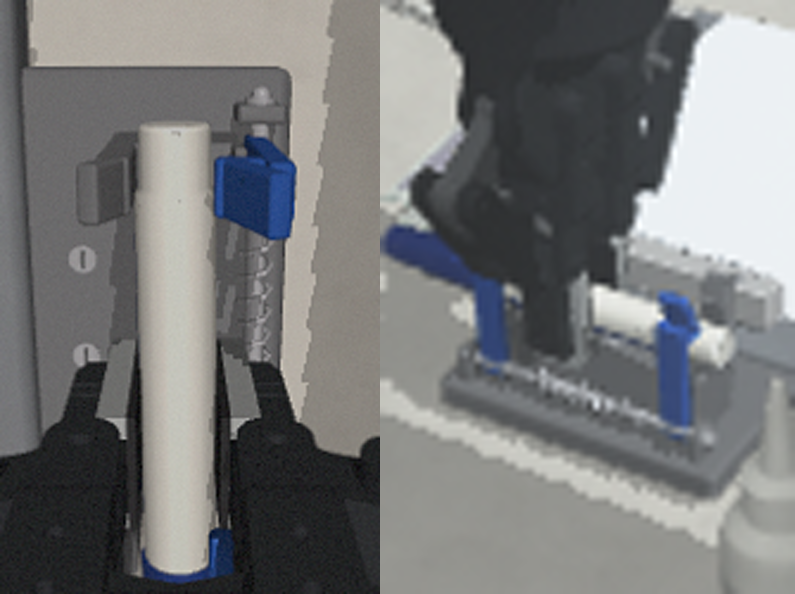

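Call:
servo_tool:
  delta_pos:
    - [-0.005,0,0]
    - [-0.006,0,0]
    - [-0.006,0,0]
    - [-0.005,0,0]
    - [0,0,0]
  dr:
    - [0,0,0]
    - [0,0,0]
    - [0,0,0]
    - [0,0,0]
    - [0,0,0]
  grip: [0,0,0,0,0]

```text
t: 14.7
tool_pos: [0.4987, 0.1785, 0.0458]
tool_rot: [-1.566, -0.116, 0.127]
contact_force: [1.0, -0.5, 0.1]
opening: 0.0143
```

```bash
python3 st.py;python3 look.py b6 wrist,scene;python3 cmp.py b6
```

```text
14.7 [-0.0107  0.1346  0.0458] z 0.0458 yaw 98.88 [ 1.  -0.5  0.1] [-0.02  0.01 -0.03] 0.0143
14.75 [0.499  0.1785 0.0459] 98.88 [ 0.5  0.1 -0.3] 0.0142
```

View pics/b6z.png

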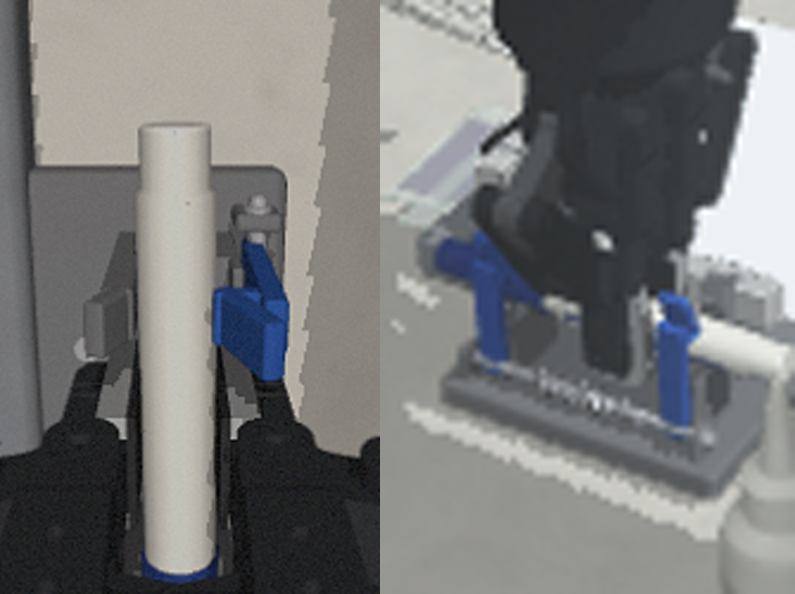

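Call:
servo_tool:
  delta_pos:
    - [0.001,0.002,0]
    - [0,0,0]
    - [0,0,0]
    - [0,-0.01,0]
    - [0,-0.02,0]
  dr:
    - [0,0,0]
    - [0,0,0]
    - [0,0,0]
    - [0,0,0]
    - [0,0,0]
  grip: [0,0.3,0.35,0.35,0.35]

```text
t: 15.42
tool_pos: [0.4997, 0.1784, 0.0734]
tool_rot: [-1.566, -0.114, 0.129]
contact_force: [0.7, -0.5, 0.4]
opening: 0.0298
```

Call:
servo_tool:
  delta_pos:
    - [0,-0.03,0]
    - [0,-0.03,0]
    - [0,0,0]
  dr:
    - [0,0,0]
    - [0,0,0]
    - [0,0,0]
  grip: [0.5,0.6,0.8]

```text
t: 15.8
tool_pos: [0.502, 0.1788, 0.1391]
tool_rot: [-1.566, -0.118, 0.125]
contact_force: [0.5, 0.6, 0.5]
opening: 0.0674
```

```bash
python3 st.py;python3 look.py b7 wrist,scene marker_mid,clip_jaw;python3 cmp.py b7
```

```text
15.8 [-0.0075  0.1344  0.1391] z 0.1391 yaw 98.87 [0.5 0.6 0.5] [-0.01 -0.01 -0.  ] 0.0674
wrist marker_mid [(0.97, [241.8, 126.5, 266.2, 292.6]), (0.47, [2.9, 70.5, 288.2, 317.5])]
wrist clip_jaw [(0.64, [263.0, 146.9, 281.2, 279.6])]
scene marker_mid [(0.93, [201.5, 221.6, 258.6, 247.2]), (0.29, [248.4, 245.5, 270.1, 296.1])]
scene clip_jaw [(0.65, [206.6, 220.2, 244.9, 254.3])]
15.95 [0.4992 0.1782 0.1345] 98.87 [-0.4  0.6 -0. ] 0.0682
```

View pics/b7z.png

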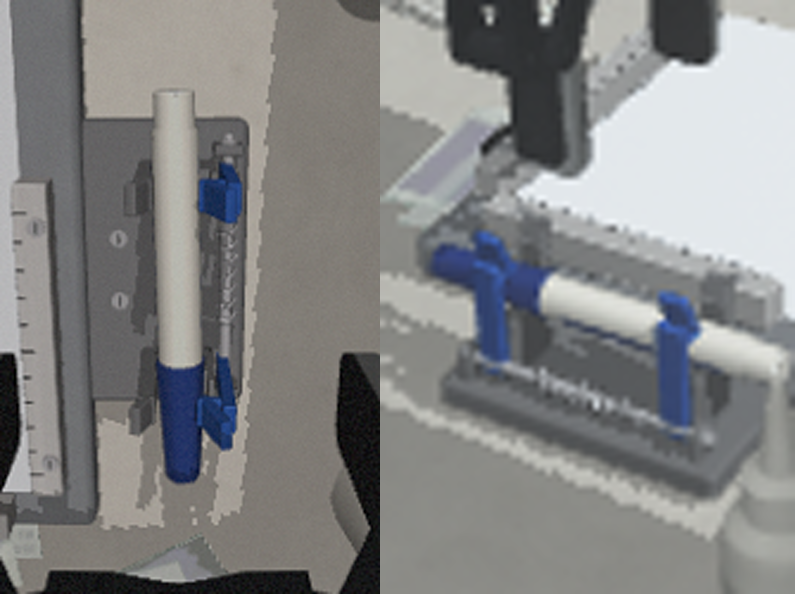

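```bash
python3 - <<'E'
from fit import *
import h
a=pickle.load(open("b7_wrist.pkl","rb"));b=pickle.load(open("b7_scene.pkl","rb"))
TV=[.5303,.0472,.1566];outs=[]
for n,d in(("wrist",a),("scene",b)):
    p=d['p'];S=7 if n=="scene" else 3
    x,y,w,hh=(190,190,80,80) if n=="scene" else (205,115,100,187)
    vis=cv2.resize(d['im'][y:y+hh,x:x+w],None,fx=S,fy=S,interpolation=cv2.INTER_CUBIC)
    for s,z,col in((0,.046,(255,0,0)),(.0,.064,(0,255,0))):
        for r in(-.0065,0,.0065):
          a_=((proj(p,T(TV,np.array([[s-.0675,.135+r,z],[s+.0675,.135+r,z],[s-.0675,.135,z+r],[s+.0675,.135,z+r]])))-[x,y]+.5)*S).round().astype(int)
          for q in a_: cv2.circle(vis,tuple(q),2,col,-1)
    outs.append(vis[:560])
cv2.imwrite("pics/b7q.png",np.hstack(outs)[:,:,::-1])
E
```

```text
(no output)
```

View pics/b7q.png

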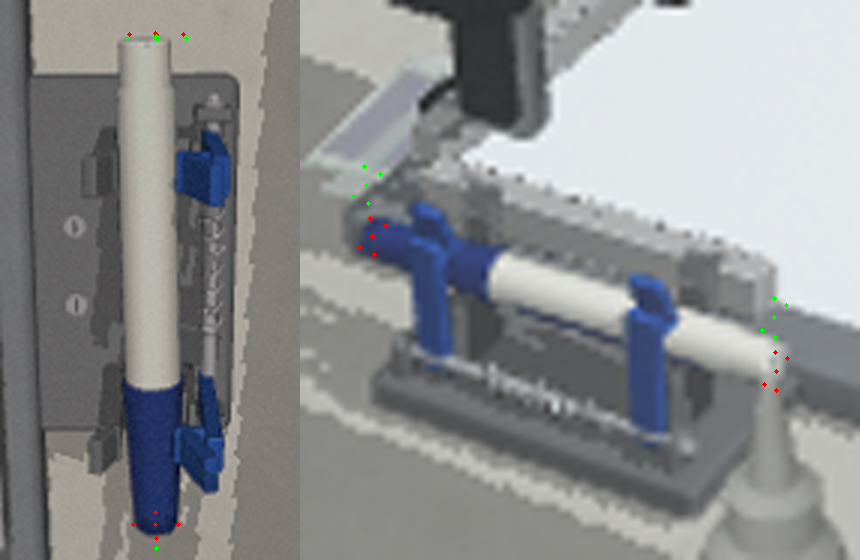

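```bash
python3 - <<'E'
from station import ctrl
from h import *
plan2(ctrl.get_obs(),[.50,-.22,.18],down(78.5))
E
```

```text
delta_pos [[-0.0076, -0.0058, -0.0492], [-0.0054, -0.0058, -0.0495], [-0.0032, -0.0058, -0.0497], [-0.001, -0.0058, -0.0498], [0.0013, -0.0058, -0.0497]] dr [[0.01, 2.55, -0.1], [0.01, 2.55, -0.1], [0.01, 2.55, -0.1], [0.01, 2.55, -0.1], [0.01, 2.55, -0.1]]
delta_pos [[0.0035, -0.0058, -0.0496], [0.0057, -0.0058, -0.0494], [0.0079, -0.0058, -0.0491]] dr [[0.01, 2.55, -0.1], [0.01, 2.55, -0.1], [0.01, 2.55, -0.1]]
```

Call:
servo_tool:
  delta_pos:
    - [-0.003,-0.02,-0.03]
    - [-0.005,-0.015,-0.05]
    - [-0.003,-0.006,-0.05]
    - [-0.001,-0.006,-0.05]
    - [0.001,0,-0.05]
  dr:
    - [0,2.5,0]
    - [0,2.5,0]
    - [0,2.5,0]
    - [0,2.5,0]
    - [0,2.5,0]
  grip: [0.8,0.7,0.6,0.5,0.5]

```text
t: 16.73
tool_pos: [0.4995, -0.056, 0.1766]
tool_rot: [-1.572, 0.067, -0.032]
contact_force: [-0.1, -0.7, 0.4]
opening: 0.0427
```

Call:
servo_tool:
  delta_pos:
    - [0.003,0,-0.05]
    - [0.005,0,-0.05]
    - [0.003,0,-0.05]
    - [0,0,0]
  dr:
    - [0,2.5,0]
    - [0,2.5,0]
    - [0,2.5,0]
    - [0,0,0]
  grip: [0.5,0.5,0.5,0.5]

```text
t: 17.23
tool_pos: [0.4915, -0.2132, 0.1728]
tool_rot: [-1.566, 0.182, -0.138]
contact_force: [-0.5, 0.7, -0.5]
opening: 0.0428
```

```bash
python3 st.py; python3 look.py c1 wrist,side carrier_rib,marker_mid
```

```text
17.225 [-0.0789 -0.2512  0.1728] z 0.1728 yaw 78.36 [-0.5  0.7 -0.5] [ 0.05 -0.04  0.04] 0.0428
wrist carrier_rib [(0.58, [196.9, 131.7, 281.8, 223.3])]
wrist marker_mid []
side carrier_rib [(0.57, [240.5, 267.7, 269.9, 297.3])]
side marker_mid []
17.375 [ 0.492  -0.2099  0.1729] 78.65 [ 0.1 -0.1 -0. ] 0.0427
```

View pics/c1_wrist.png

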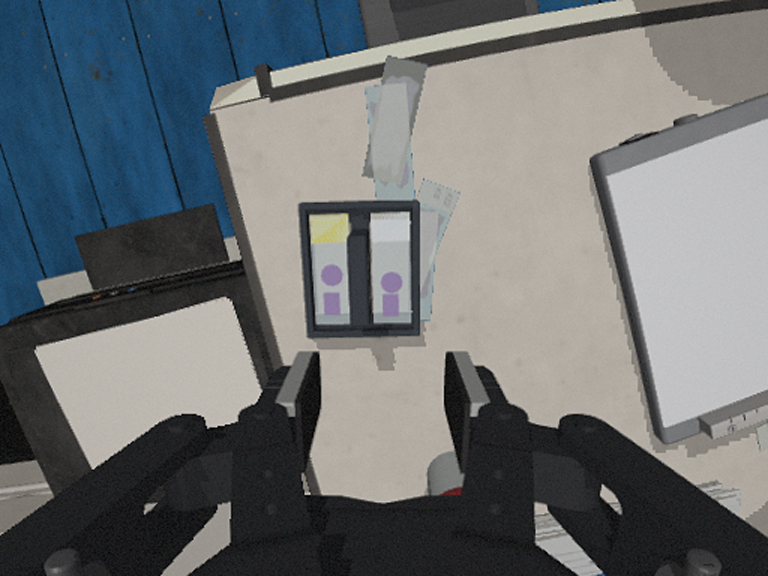

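View pics/c1_side.png

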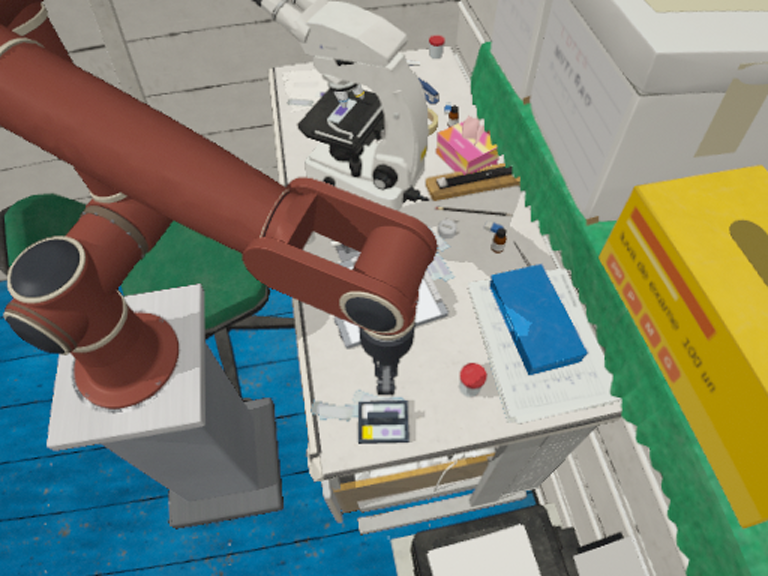

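```bash
python3 - <<'E'
from fit import *
d=pickle.load(open("c1_wrist.pkl","rb"));m=d['carrier_rib'][0]['pixels'].astype(np.float32)
B=np.vstack([box(-.046,.046,-.039,.039,0,.012)])
def cost(v):
    h=hullmask(d['p'],T(v,B));return 1-np.minimum(h,m).sum()/np.maximum(h,m).sum()
x=[.481,-.228,np.radians(-11.5)]
for k in range(3):
    r=minimize(cost,x,method='Nelder-Mead',options=dict(initial_simplex=np.array(x)+np.array([[0,0,0],[.006,0,0],[0,.006,0],[0,0,.05]])/(k+1)));x=r.x
print(x,np.degrees(x[2]),r.fun)
p=d['p'];x0,y0=180,120;S=5
vis=cv2.resize(d['im'][y0:y0+115,x0:x0+120],None,fx=S,fy=S,interpolation=cv2.INTER_CUBIC)
def dr(P,c):
    a=((proj(p,T(x,np.array(P)))-[x0,y0]+.5)*S).round().astype(int);cv2.polylines(vis,[a],True,c,1)
dr([[-.046,-.039,.012],[.046,-.039,.012],[.046,.039,.012],[-.046,.039,.012]],(255,0,0))
dr([[-.028,-.006,.044],[.028,-.006,.044],[.028,.006,.044],[-.028,.006,.044]],(0,255,0))
cv2.imwrite("pics/c1q.png",vis[:,:,::-1])
E
```

```text
[ 0.48162146 -0.22754412 -0.18244098] -10.453097963681909 0.03032982349395752
```

View pics/c1q.png

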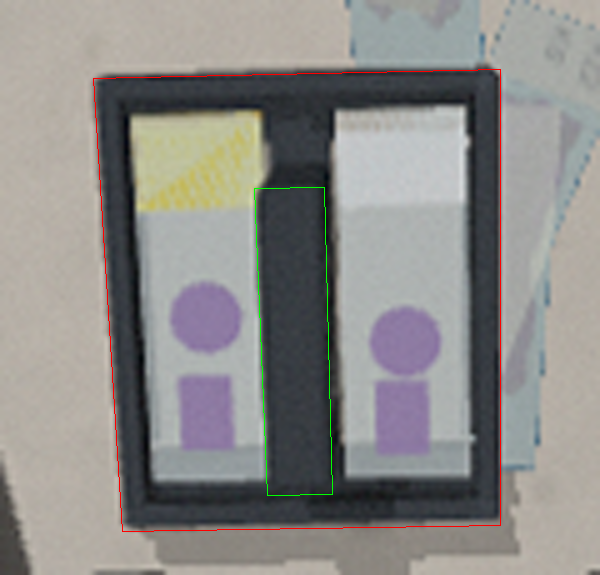

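```bash
python3 - <<'E'
from station import ctrl
from h import *
plan2(ctrl.get_obs(),[.4816,-.2275,.08],down(79.55),n=3)
E
```

```text
delta_pos [[-0.0015, 0.0313, -0.0065], [-0.0018, 0.0312, -0.0065], [-0.0022, 0.0312, -0.0066]] dr [[0.07, -0.27, -0.51], [0.07, -0.27, -0.51], [0.07, -0.27, -0.51]]
```

Call:
servo_tool:
  delta_pos:
    - [-0.002,0.031,-0.0065]
    - [-0.002,0.031,-0.0065]
    - [-0.002,0.031,-0.0065]
    - [0,0,0]
  dr:
    - [0,-0.3,-0.5]
    - [0,-0.3,-0.5]
    - [0,-0.3,-0.5]
    - [0,0,0]
  grip: [0.4,0.4,0.4,0.4]

```text
t: 18.02
tool_pos: [0.4832, -0.2238, 0.0801]
tool_rot: [-1.571, 0.133, -0.138]
contact_force: [-1.0, 0.3, 0.3]
opening: 0.0338
```

```bash
python3 st.py; python3 look.py c2 wrist; python3 - <<'E'
from station import ctrl
from h import *
plan2(ctrl.get_obs(),[.4816,-.2275,.031],down(79.55),n=2)
E
```

```text
18.025 [-0.0888 -0.2603  0.0801] z 0.0801 yaw 80.12 [-1.   0.3  0.3] [ 0.08  0.04 -0.  ] 0.0338
18.025 [ 0.4832 -0.2238  0.0801] 80.12 [-1.   0.3  0.3] 0.0338
delta_pos [[-0.0014, 0.0256, -0.0016], [-0.0013, 0.0256, -0.0017]] dr [[0.16, 0.29, 0.21], [0.16, 0.29, 0.21]]
```

View pics/c2_wrist.png

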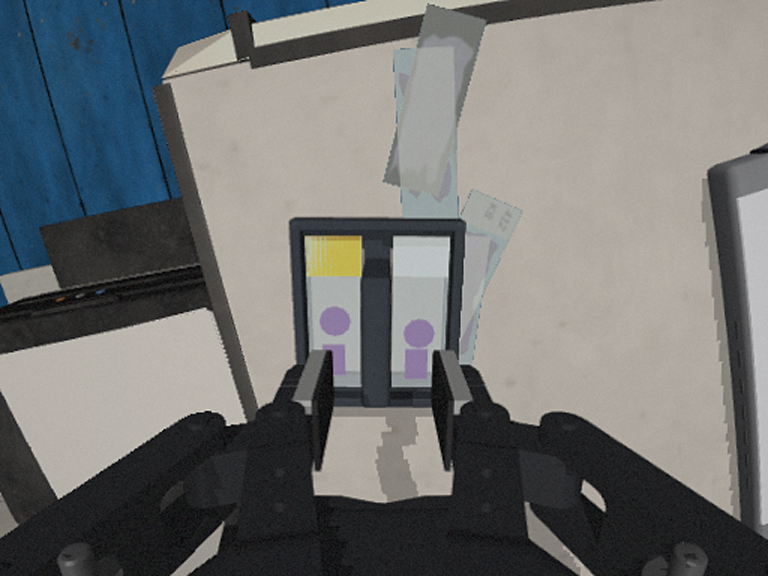

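Rib lies centred between the fingers (columns 363–390 of 768). Descending.

Call:
servo_tool:
  delta_pos:
    - [-0.001,0.025,-0.0016]
    - [-0.001,0.025,-0.0016]
    - [0,0,0]
  dr:
    - [0,0.3,0.2]
    - [0,0.3,0.2]
    - [0,0,0]
  grip: [0.4,0.4,0.4]

```text
t: 18.45
tool_pos: [0.4876, -0.2283, 0.038]
tool_rot: [-1.576, 0.134, -0.149]
contact_force: [-0.1, -0.3, -0.4]
opening: 0.034
```

```bash
python3 st.py; python3 look.py c3 wrist; python3 - <<'E'
from station import ctrl
print(ctrl.get_obs()['tool_pos'])
E
```

```text
18.45 [-0.0851 -0.2655  0.038 ] z 0.038 yaw 79.69 [-0.1 -0.3 -0.4] [0.03 0.01 0.03] 0.034
18.45 [ 0.4876 -0.2283  0.038 ] 79.69 [-0.1 -0.3 -0.4] 0.034
[ 0.48869587 -0.22898498  0.03953823]
```

View pics/c3_wrist.png

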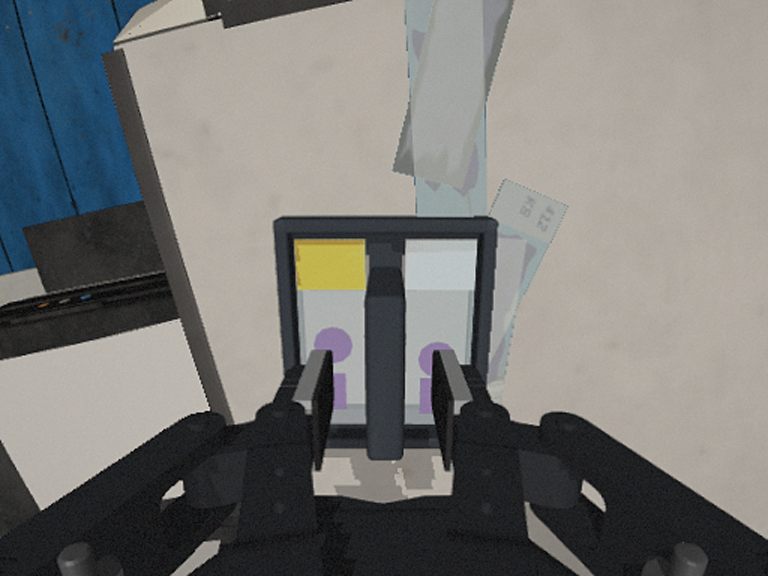

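Call:
servo_tool:
  delta_pos:
    - [-0.007,0.007,0]
    - [0,0,0]
    - [0,0,0]
  dr:
    - [0,0,0]
    - [0,0,0]
    - [0,0,0]
  grip: [0.4,0.4,0.3]
  grip_force: 60

```text
t: 18.88
tool_pos: [0.4841, -0.2288, 0.0364]
tool_rot: [-1.581, 0.126, -0.155]
contact_force: [-0.3, 0.4, -0.5]
opening: 0.0254
```

```bash
python3 st.py; python3 - <<'E'
from station import ctrl
from h import *
o=ctrl.get_obs();print(o['tool_pos']);plan2(o,[.4816,-.2275,.031],down(79.55),n=1)
E
```

```text
18.875 [-0.0887 -0.2654  0.0364] z 0.0364 yaw 79.73 [-0.3  0.4 -0.5] [ 0.    0.03 -0.05] 0.0254
[ 0.4840983  -0.22879319  0.03640654]
delta_pos [[-0.0028, 0.0053, 0.0009]] dr [[0.75, 0.19, 1.13]]
```

Call:
servo_tool:
  delta_pos:
    - [-0.003,0.006,0.001]
    - [-0.001,0.001,0]
  dr:
    - [0.75,0.2,1.1]
    - [0.1,0,0.2]
  grip: [0.3,0]

```text
t: 19.12
tool_pos: [0.4808, -0.2274, 0.0298]
tool_rot: [-1.563, 0.146, -0.141]
contact_force: [1.8, -0.5, -0.2]
opening: 0.0107
```

Call:
servo_tool:
  delta_pos:
    - [0,0,0]
    - [0,0,0]
  dr:
    - [0,0,0]
    - [0,0,0]
  grip: [0,0]

```text
t: 19.38
tool_pos: [0.4808, -0.2275, 0.0298]
tool_rot: [-1.563, 0.146, -0.141]
contact_force: [0.1, 0.8, 0.7]
opening: 0.0112
```

```bash
python3 st.py; python3 - <<'E'
from station import ctrl
from h import *
o=ctrl.get_obs();print(o['tool_pos']);plan2(o,[.4816,-.2275,.031],down(79.55),n=1)
E
```

```text
19.375 [-0.0917 -0.2636  0.0298] z 0.0298 yaw 79.51 [0.1 0.8 0.7] [0.02 0.06 0.  ] 0.0112
[ 0.48078327 -0.22746121  0.02976061]
delta_pos [[0.0008, -0.0012, 0.0001]] dr [[-0.14, -0.04, -0.2]]
```

Call:
servo_tool:
  delta_pos:
    - [0,-0.02,0]
    - [0,-0.045,0]
    - [0,-0.04,0]
    - [0,0,0]
  dr:
    - [0,0,0]
    - [0,0,0]
    - [0,0,0]
    - [0,0,0]
  grip: [0,0,0,0]

```text
t: 19.88
tool_pos: [0.4789, -0.2265, 0.1339]
tool_rot: [-1.56, 0.151, -0.136]
contact_force: [0.3, 0.1, -1.6]
opening: 0.0108
```

```bash
python3 st.py; python3 - <<'E'
from station import ctrl
from h import *
o=ctrl.get_obs();plan2(o,tab(.025,.020,.12),down(98.97))
E
```

```text
19.875 [-0.0934 -0.2623  0.1339] z 0.1339 yaw 79.51 [ 0.3  0.1 -1.6] [ 0.03 -0.02 -0.02] 0.0108
delta_pos [[0.003, 0.0025, 0.0509], [0.0058, 0.0025, 0.0507], [0.0087, 0.0025, 0.0503], [0.0115, 0.0024, 0.0497], [0.0143, 0.0024, 0.049]] dr [[-0.07, -3.24, -0.09], [-0.07, -3.24, -0.09], [-0.07, -3.24, -0.09], [-0.07, -3.24, -0.09], [-0.07, -3.24, -0.09]]
delta_pos [[0.017, 0.0023, 0.0481]] dr [[-0.07, -3.24, -0.09]]
```

Call:
servo_tool:
  delta_pos:
    - [0.003,0,0.04]
    - [0.006,0,0.045]
    - [0.009,0,0.045]
    - [0.011,0,0.045]
    - [0.014,0,0.045]
  dr:
    - [0,-3.2,0]
    - [0,-3.2,0]
    - [0,-3.2,0]
    - [0,-3.2,0]
    - [0,-3.2,0]
  grip: [0,0,0,0,0]

```text
t: 20.5
tool_pos: [0.5321, -0.0044, 0.1244]
tool_rot: [-1.558, -0.06, 0.094]
contact_force: [0.3, -0.1, -1.3]
opening: 0.0113
```

```bash
python3 st.py; python3 - <<'E'
from station import ctrl
from h import *
o=ctrl.get_obs();plan2(o,tab(.025,.020,.12),down(98.97),n=2)
E
```

```text
20.5 [-0.0062 -0.0512  0.1244] z 0.1244 yaw 95.6 [ 0.3 -0.1 -1.3] [-0.01 -0.05 -0.03] 0.0113
delta_pos [[0.0135, 0.0024, 0.0364], [0.0146, 0.0023, 0.036]] dr [[-0.38, -1.68, -0.59], [-0.38, -1.68, -0.59]]
```

Call:
servo_tool:
  delta_pos:
    - [0.0135,0.002,0.034]
    - [0.0145,0.002,0.034]
    - [0,0,0]
  dr:
    - [-0.4,-1.7,-0.5]
    - [-0.4,-1.7,-0.5]
    - [0,0,0]
  grip: [0,0,0]

```text
t: 20.88
tool_pos: [0.5484, 0.0716, 0.1126]
tool_rot: [-1.567, -0.118, 0.139]
contact_force: [-0.7, -0.7, -1.6]
opening: 0.0107
```

```bash
python3 st.py; python3 look.py c4 wrist,scene side_stop,far_stop; python3 - <<'E'
from station import ctrl
from h import *
o=ctrl.get_obs();plan2(o,tab(.025,.020,.08),down(98.97),n=2)
E
```

```text
20.875 [0.0217 0.0213 0.1126] z 0.1126 yaw 99.39 [-0.7 -0.7 -1.6] [-0.05 -0.01  0.01] 0.0107
wrist side_stop [(0.67, [322.7, 128.0, 357.3, 279.8])]
wrist far_stop []
scene side_stop [(0.6, [207.5, 212.7, 260.0, 233.6])]
scene far_stop [(0.53, [203.4, 191.3, 231.6, 209.8])]
21.025 [0.5487 0.0691 0.1135] 99.17 [ 0.2 -0.4 -2.4] 0.0109
delta_pos [[0.0014, 0.0175, 0.001], [0.0014, 0.0175, 0.001]] dr [[-0.01, 0.06, -0.29], [-0.01, 0.06, -0.29]]
```

View pics/c4_wrist.png

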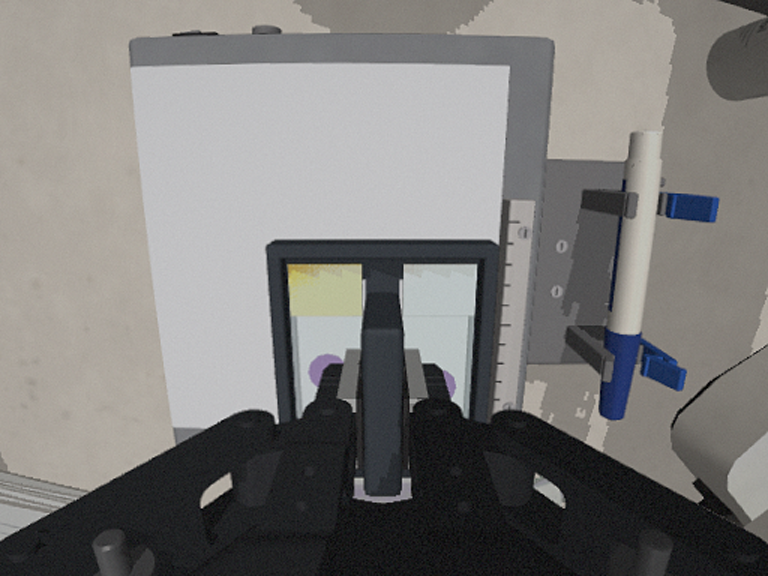

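View pics/c4_scene.png

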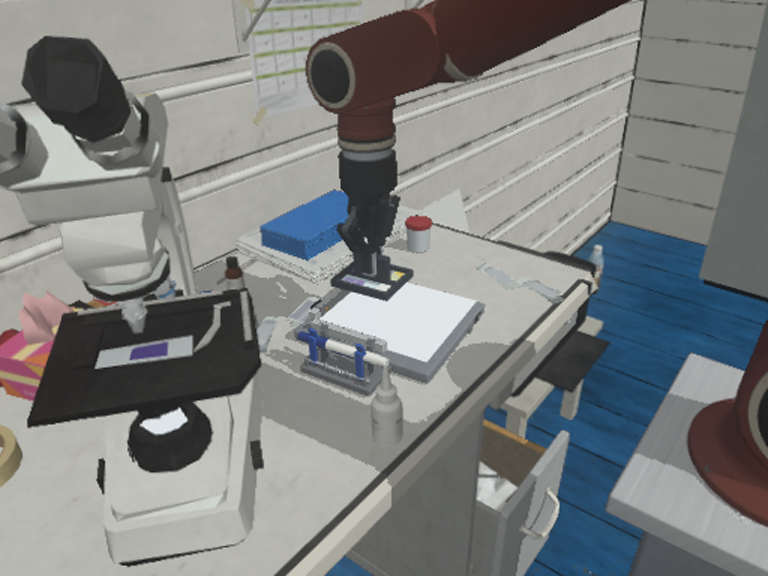

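Call:
servo_tool:
  delta_pos:
    - [0.001,0.017,0.001]
    - [0.001,0.017,0.001]
    - [0,0.015,0]
    - [0,0.007,0]
  dr:
    - [0,0,-0.3]
    - [0,0,-0.2]
    - [0,0,0]
    - [0,0,0]
  grip: [0,0,0,0]

```text
t: 21.68
tool_pos: [0.5507, 0.0693, 0.0548]
tool_rot: [-1.567, -0.122, 0.123]
contact_force: [-0.1, 0.9, -1.0]
opening: 0.0109
```

```bash
python3 st.py; python3 - <<'E'
from station import ctrl
from h import *
o=ctrl.get_obs();plan2(o,tab(.025,.020,.0515),down(98.97),n=1)
E
```

```text
21.675 [0.0236 0.0186 0.0548] z 0.0548 yaw 98.94 [-0.1  0.9 -1. ] [-0.03  0.    0.03] 0.0109
delta_pos [[0.0014, 0.0033, 0.0014]] dr [[-0.01, -0.03, -0.06]]
```

Call:
servo_tool:
  delta_pos:
    - [0.001,0.003,0.001]
    - [0,0.0015,0]
  dr:
    - [0,0,0]
    - [0,0,0]
  grip: [0,0]

```text
t: 21.92
tool_pos: [0.5521, 0.0704, 0.0517]
tool_rot: [-1.568, -0.121, 0.124]
contact_force: [-5.2, 0.2, 10.3]
opening: 0.0109
```

```bash
python3 st.py
```

```text
21.925 [0.0252 0.0195 0.0517] z 0.0517 yaw 98.95 [-5.2  0.2 10.3] [0.05 0.82 0.01] 0.0109
```

Call:
servo_tool:
  delta_pos:
    - [0.005,-0.0003,0.005]
    - [0.005,0,0.006]
    - [0.003,0,0.005]
    - [0,0,0]
  dr:
    - [0,0,0]
    - [0,0,0]
    - [0,0,0]
    - [0,0,0]
  grip: [0,0,0,0]

```text
t: 22.42
tool_pos: [0.5643, 0.0899, 0.0528]
tool_rot: [-1.568, -0.123, 0.123]
contact_force: [-0.5, 0.3, -2.4]
opening: 0.0111
```

```bash
python3 st.py
```

```text
22.425 [0.0403 0.0369 0.0528] z 0.0528 yaw 98.98 [-0.5  0.3 -2.4] [ 0.05  0.05 -0.03] 0.0111
```

Call:
servo_tool:
  delta_pos:
    - [0,0.0008,0.0015]
    - [0,0.0003,0.001]
  dr:
    - [0,0,0]
    - [0,0,0]
  grip: [0,0]

```text
t: 22.68
tool_pos: [0.564, 0.0923, 0.0518]
tool_rot: [-1.568, -0.124, 0.123]
contact_force: [-0.3, -1.5, 1.2]
opening: 0.0112
```

```bash
python3 st.py; python3 look.py c5 wrist
```

```text
22.675 [0.0404 0.0393 0.0518] z 0.0518 yaw 99.0 [-0.3 -1.5  1.2] [-0.14  0.17  0.08] 0.0112
22.675 [0.564  0.0923 0.0518] 99.0 [-0.3 -1.5  1.2] 0.0112
```

View pics/c5_wrist.png

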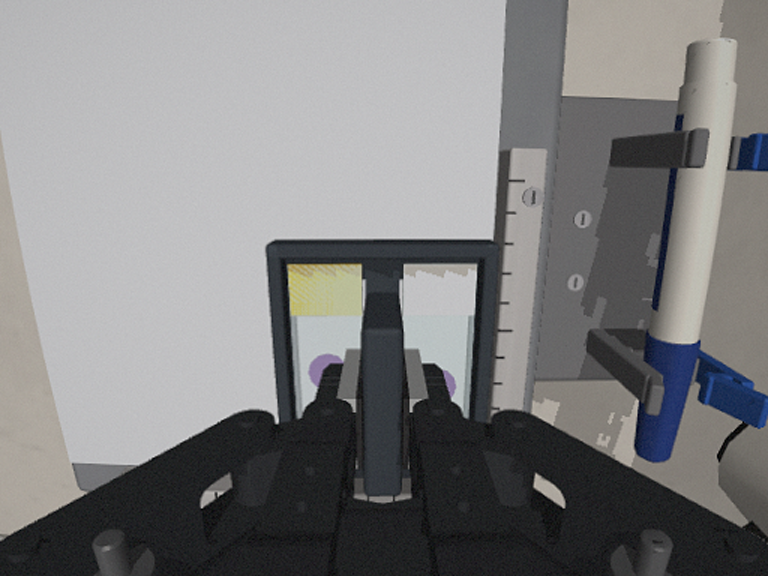

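Call:
servo_tool:
  delta_pos:
    - [0.002,0,0.001]
    - [0.002,0,0.001]
  dr:
    - [0,0,0]
    - [0,0,0]
  grip: [0,0]

```text
t: 22.98
tool_pos: [0.5665, 0.0933, 0.0518]
tool_rot: [-1.572, -0.12, 0.126]
contact_force: [-4.4, -6.2, 5.3]
opening: 0.0112
```

```bash
python3 st.py
```

```text
22.975 [0.043  0.0399 0.0518] z 0.0518 yaw 99.0 [-4.4 -6.2  5.3] [-0.87  0.78 -0.03] 0.0112
```

Call:
servo_tool:
  delta_pos:
    - [0.002,0,0.0005]
    - [0.002,0,0.0005]
  dr:
    - [0,0,0]
    - [0,0,0]
  grip: [0,0]

```text
t: 23.22
tool_pos: [0.5689, 0.0937, 0.0521]
tool_rot: [-1.573, -0.116, 0.13]
contact_force: [-5.8, -3.5, 4.5]
opening: 0.0109
```

```bash
python3 st.py
```

```text
23.225 [0.0454 0.0399 0.0521] z 0.0521 yaw 98.98 [-5.8 -3.5  4.5] [-0.42  0.73  0.01] 0.0109
```

Call:
servo_tool:
  delta_pos:
    - [0.002,0,0.001]
    - [0.002,0,0.001]
  dr:
    - [0,0,0]
    - [0,0,0]
  grip: [0,0]

```text
t: 23.48
tool_pos: [0.5695, 0.0939, 0.0524]
tool_rot: [-1.578, -0.107, 0.139]
contact_force: [-10.4, -7.3, 8.9]
opening: 0.0111
```

```bash
python3 st.py; python3 look.py c6 wrist,scene,side
```

```text
23.475 [0.046  0.04   0.0524] z 0.0524 yaw 98.98 [-10.4  -7.3   8.9] [-0.7   1.41 -0.06] 0.0111
23.575 [0.5695 0.0939 0.0525] 98.98 [-9.  -6.5  8.7] 0.0111
```

View pics/c6_wrist.png

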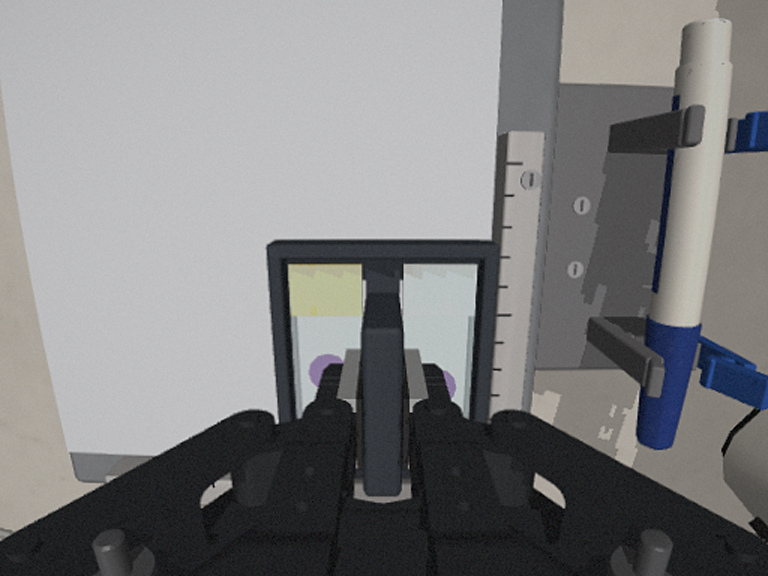

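```bash
python3 - <<'E'
from station import ctrl
from h import *
o=ctrl.get_obs();plan2(o,tab(.047,.041,.0510),down(98.97),n=1)
g=R.from_rotvec([-1.563,.146,-.141]);print((R.from_rotvec(o['tool_rot']).inv()*down(98.97)).as_rotvec(degrees=True), (g.inv()*down(79.51)).as_rotvec(degrees=True))
E
```

```text
delta_pos [[0.001, 0.0014, 0.001]] dr [[0.51, 0.0, -1.17]]
[ 0.51361575  0.00361849 -1.17463697] [-0.15572684  0.01451779 -0.19730845]
```

View pics/c6_scene.png

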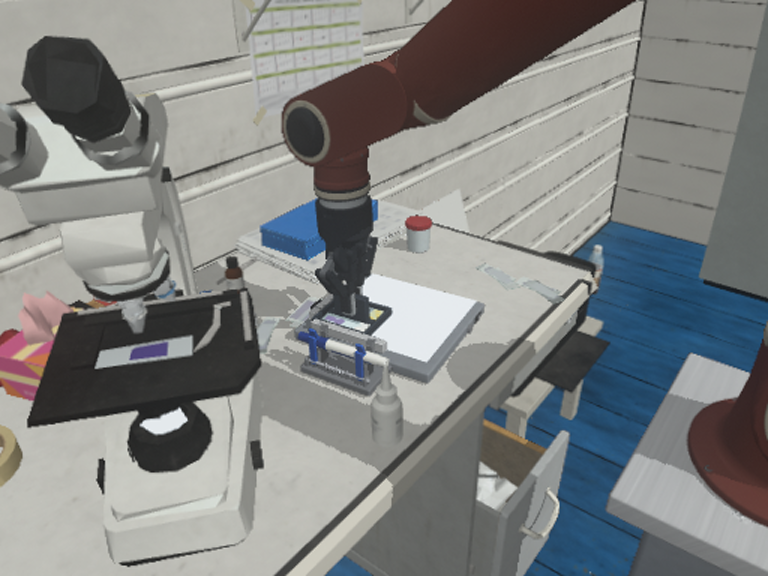

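Call:
servo_tool:
  delta_pos:
    - [0.001,0.0005,0.0005]
    - [0.002,0.001,0.001]
  dr:
    - [0.6,0,-1.2]
    - [0.4,0,-0.8]
  grip: [0,0]
  grip_force: 80

```text
t: 23.88
tool_pos: [0.5692, 0.0937, 0.0517]
tool_rot: [-1.561, -0.126, 0.12]
contact_force: [-13.9, -6.4, 17.1]
opening: 0.0109
```

```bash
cat > st2.py <<'E'
from station import ctrl
from h import *
o=ctrl.get_obs();print((R.from_rotvec(o['tool_rot']).inv()*down(98.97)).as_rotvec(degrees=True).round(2),'want approx [-.15,.0,-.2]')
f=o['contact_force'];c,s=np.cos(TV[2]),np.sin(TV[2]);print('Ftable',(c*f[0]+s*f[1]).round(1),(-s*f[0]+c*f[1]).round(1),f[2].round(1))
E
python3 st.py;python3 st2.py
```

```text
23.875 [0.0457 0.0399 0.0517] z 0.0517 yaw 98.99 [-13.9  -6.4  17.1] [-1.44  2.61 -0.07] 0.0109
[-0.32  0.01  0.24] want approx [-.15,.0,-.2]
Ftable -14.7 -4.1 17.1
```

Call:
servo_tool:
  delta_pos:
    - [0.002,0.0003,0.0015]
  dr:
    - [-0.2,0,0.2]
  grip: [0]

```text
t: 24.0
tool_pos: [0.5692, 0.0937, 0.0518]
tool_rot: [-1.569, -0.119, 0.127]
contact_force: [-8.6, -9.4, 6.1]
opening: 0.0107
```

```bash
python3 st.py;python3 st2.py;python3 look.py d1 wrist,scene,side far_stop,side_stop,carrier_rib,marker_mid
python3 st.py
python3 - <<'E'
from fit import *
TV=[.5303,.0472,.1566]
outs=[]
C=[TV[0]+np.cos(TV[2])*.046-np.sin(TV[2])*.039,TV[1]+np.sin(TV[2])*.046+np.cos(TV[2])*.039,TV[2]]
for n,(x,y,w,hh),S in(("scene",(195,180,80,80),7),("side",(215,145,100,80),7)):
    d=pickle.load(open(f"d1_{n}.pkl","rb"));p=d['p']
    vis=cv2.resize(d['im'][y:y+hh,x:x+w],None,fx=S,fy=S,interpolation=cv2.INTER_CUBIC)
    a=((proj(p,T(C,np.array([[-.046,-.039,.034],[.046,-.039,.034],[.046,.039,.034],[-.046,.039,.034]])))-[x,y]+.5)*S).round().astype(int)
    o=vis.copy();cv2.polylines(o,[a],True,(255,0,0),1)
    cv2.imwrite(f"pics/d1{n}q.png",o[:,:,::-1])
E
```

```text
24.0 [0.0457 0.0399 0.0518] z 0.0518 yaw 98.98 [-8.6 -9.4  6.1] [-1.23  1.23 -0.12] 0.0107
[ 0.05  0.01 -0.3 ] want approx [-.15,.0,-.2]
Ftable -9.9 -7.9 6.1
wrist far_stop [(0.9, [70.7, 304.3, 272.4, 334.4])]
wrist side_stop [(0.67, [323.7, 86.9, 363.6, 275.7])]
wrist carrier_rib [(0.71, [177.4, 159.1, 334.8, 329.6])]
wrist marker_mid [(0.75, [422.3, 10.8, 491.9, 299.2])]
scene far_stop []
scene side_stop [(0.77, [209.8, 214.9, 258.1, 232.1])]
scene carrier_rib [(0.95, [207.6, 196.5, 259.6, 220.8])]
scene marker_mid [(0.37, [199.7, 181.2, 321.4, 263.6])]
side far_stop [(0.63, [275.0, 164.2, 296.3, 204.0])]
side side_stop [(0.72, [307.2, 240.7, 323.7, 264.6]), (0.67, [236.0, 166.7, 255.9, 177.3])]
side carrier_rib [(0.86, [246.2, 170.2, 281.7, 191.3])]
side marker_mid [(0.69, [223.5, 153.8, 250.3, 163.0])]
24.5 [0.5692 0.0937 0.0518] 98.98 [-9.8 -8.5  8.3] 0.0108
24.75 [0.0457 0.0399 0.0518] z 0.0518 yaw 98.99 [-10.4  -7.3   8.9] [-1.2   1.49 -0.06] 0.0106
```

View pics/d1sceneq.png

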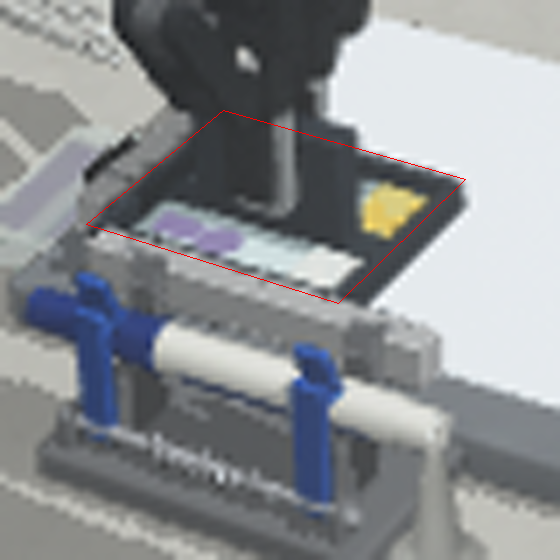

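View pics/d1sideq.png

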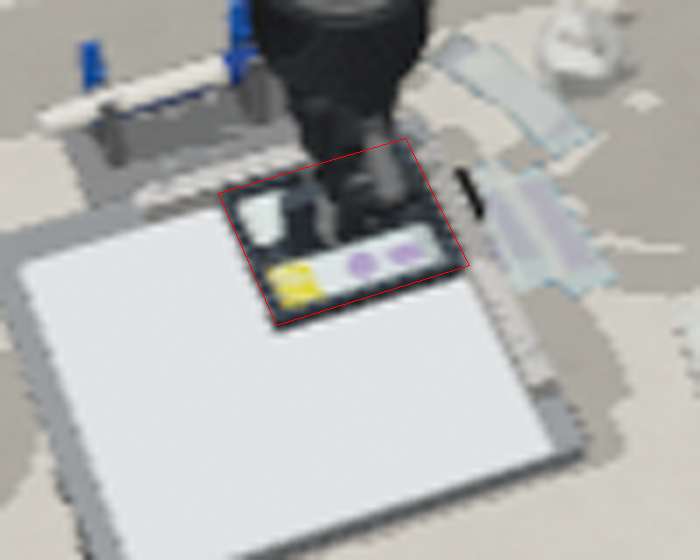

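View pics/d1_wrist.png

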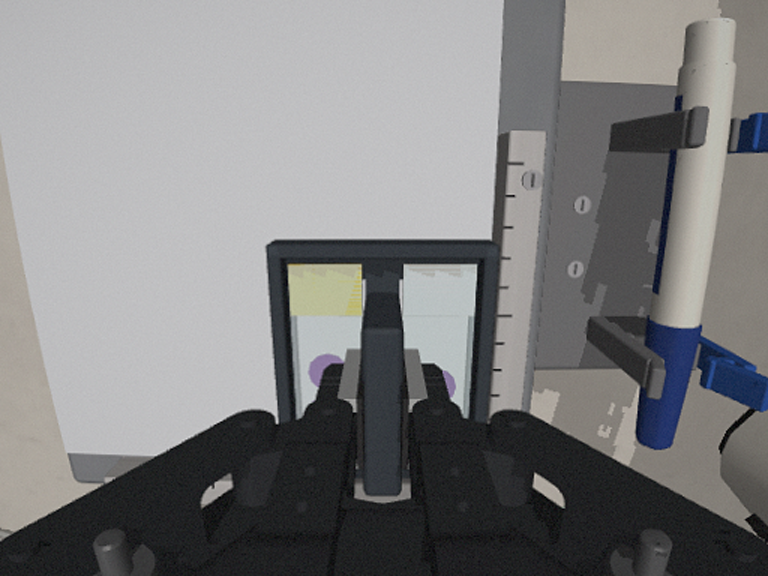

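```bash
python3 - <<'E'
from station import ctrl
print(ctrl.finish_job())
E
python3 st.py
```

```text
the job is handed in; nothing more can be done
None
the job is handed in; nothing more can be done
```

The job is handed in: the marker is in the clip, and the arm is still holding the slide carrier pressed into the corner. `finish_job` reported no verdict.

**Marker:** On the first push it slid about 20 mm along the clip and rose in the fingers instead of seating. When I opened the gripper it dropped into the fork, with the jaw arms over it. I re-gripped it in the fork, slid it back to the centre and let it go. The last look put it at the seat height of about 46 mm and within 1–2 mm of centre along the clip. It is about 1° askew: one end read roughly 2.5 mm toward the pane and about 1 mm high. I judged the jaw closed from the scene and wrist pictures only; no sensor reads it.

**Carrier:** I laid it flat on the pane and pushed it against both stops.
- **Far stop:** about 10 N, more than the plunger and friction explain, and the carrier stopped advancing.
- **Side stop:** about 8 N.
- **Flatness and angle:** tilt is within about 0.3°, and the gripper's angle agrees with the measured table angle to about 0.1°.
- **Position:** the outline drawn for the seated carrier matched the scene and side pictures. I could not see the far edge's contact up close.

I did not touch the bottle, pot or counter, and they look unmoved in the pictures. It took about 25 s. The highest wrist force I saw was about 23 N, but I read it only between moves, so brief peaks could be missed.

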